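# Make the force tester safe and put its check weights away

## Task

The weight check on the force tester is finished. Turn the drive isolator fully to off and then the platen lock fully to locked, so that the load cell is protected, before lifting any weight; then return every weight from the platen to its own storage slot in the rack, set down upright and fully home and never dropped. Leave the two switches set and do not disturb the other things on the bench.

Things in the scene. Friction and masses are not known exactly. Their poses are not given: they have to be found in the camera images.
- isolator (a joint): Drive isolator of the low white force tester: the left one (+y in the tester's frame) of two bar handles on its deck. 0 = drive on (bar points at the black platen), 1.309 rad (75 degrees) = off, its end stop; grows clockwise seen from above. It stays where it is left; about 0.15 N m to turn. It cannot be turned back while the lock is set.
- platen_lock (a joint): Platen lock, the right-hand bar handle (-y in the tester's frame), 80 mm from the isolator. 0 = platen free, 1.309 rad (75 degrees) = locked, its end stop; clockwise from above; about 0.15 N m. Steel cam discs (92 mm across, one flat) under the two handles interlock: the lock turns freely by no more than about 0.2 rad (0.4 rad if forced) until the isolator stands at its off stop (within about 0.15 rad).
- isolator_grip (a point): Point on the isolator's turning axis, in the middle of its black bar handle and 11 mm below the bar's top. The bar is 56 mm long (x axis of this frame, which turns with it), 12 mm thick, 30 mm high; its underside is 12 mm and its top 42 mm above the deck, the cam disc under it reaches 7 mm above the deck. Nothing but the other switch (80 mm away) and the platen (edge 50 mm away, 22 mm above the deck) stands near.
- lock_grip (a point): The same point on the platen lock's grey bar handle: on the axis, 11 mm below the bar's top, x along the bar; same sizes as the isolator.
- platen (a point): Centre of the top face of the tester's black platen, 92 mm above the table, 200 mm (x) by 300 mm (y); the weights stand on it at the start. The tester's frame: +x from the console to the platen. The two switches lie at x = -150 mm, y = +40 and -40 mm from here.
- w500: 500 g stainless steel low-form weight: cylinder 48 mm in diameter and 33 mm high with a round knob 18 mm in diameter on top (3 mm gap under it), 47 mm high in all. Origin at the centre of its underside, z up. It may be absent.
- w200a: 200 g stainless steel low-form weight: cylinder 36 mm in diameter and 24 mm high with a round knob 16 mm in diameter on top (3 mm gap under it), 38 mm high in all; there are two alike. Origin at the centre of its underside, z up. It may be absent.
- w200b: 200 g stainless steel low-form weight: cylinder 36 mm in diameter and 24 mm high with a round knob 16 mm in diameter on top (3 mm gap under it), 38 mm high in all; there are two alike. Origin at the centre of its underside, z up. It may be absent.
- w100a: 100 g stainless steel low-form weight: cylinder 29 mm in diameter and 18.5 mm high with a round knob 14 mm in diameter on top (3 mm gap under it), 31.5 mm high in all; there are two alike. Origin at the centre of its underside, z up. It may be absent.
- w100b: 100 g stainless steel low-form weight: cylinder 29 mm in diameter and 18.5 mm high with a round knob 14 mm in diameter on top (3 mm gap under it), 31.5 mm high in all; there are two alike. Origin at the centre of its underside, z up. It may be absent.
- w50: 50 g stainless steel low-form weight: cylinder 24 mm in diameter and 13 mm high with a round knob 12 mm in diameter on top (3 mm gap under it), 25 mm high in all. Origin at the centre of its underside, z up. It may be absent.
- slot500 (a point): Storage slot for a 500 g weight: centre of the floor of a round recess 54 mm wide and 6 mm deep with a grey felt floor in a white insert block 76 mm by 68 mm (y); the block's top is 6 mm above this point. Label strip with five dots. The six blocks stand in any order, 78 mm (x) and 70 mm (y) apart, in an aluminium rack on the table.
- slot200a (a point): Storage slot for a 200 g weight: centre of the floor of a round recess 42 mm wide and 6 mm deep with a grey felt floor in a white insert block 76 mm by 68 mm (y); the block's top is 6 mm above this point. Label strip with two dots. Either 200 g slot suits either 200 g weight. The six blocks stand in any order, 78 mm (x) and 70 mm (y) apart, in an aluminium rack on the table.
- slot200b (a point): Storage slot for a 200 g weight: centre of the floor of a round recess 42 mm wide and 6 mm deep with a grey felt floor in a white insert block 76 mm by 68 mm (y); the block's top is 6 mm above this point. Label strip with two dots. Either 200 g slot suits either 200 g weight. The six blocks stand in any order, 78 mm (x) and 70 mm (y) apart, in an aluminium rack on the table.
- slot100a (a point): Storage slot for a 100 g weight: centre of the floor of a round recess 35 mm wide and 6 mm deep with a grey felt floor in a white insert block 76 mm by 68 mm (y); the block's top is 6 mm above this point. Label strip with one dot. Either 100 g slot suits either 100 g weight. The six blocks stand in any order, 78 mm (x) and 70 mm (y) apart, in an aluminium rack on the table.
- slot100b (a point): Storage slot for a 100 g weight: centre of the floor of a round recess 35 mm wide and 6 mm deep with a grey felt floor in a white insert block 76 mm by 68 mm (y); the block's top is 6 mm above this point. Label strip with one dot. Either 100 g slot suits either 100 g weight. The six blocks stand in any order, 78 mm (x) and 70 mm (y) apart, in an aluminium rack on the table.
- slot50 (a point): Storage slot for a 50 g weight: centre of the floor of a round recess 30 mm wide and 6 mm deep with a grey felt floor in a white insert block 76 mm by 68 mm (y); the block's top is 6 mm above this point. Label strip with one very small dot. The six blocks stand in any order, 78 mm (x) and 70 mm (y) apart, in an aluminium rack on the table.
- load_cell: Bystander: spare load cell, black cylinder with an orange band, 60 mm across, 72 mm high with its stud; origin under its centre.
- screwdriver: Bystander: screwdriver lying on the table.
- wipes: Bystander: grey jar with a white cap, 64 mm across, 110 mm high; origin under its centre.
Things that resemble listed ones, but are neither listed nor needed, are in the scene too. Leave any purple look-alike of the w100a alone. What is shaped like the w500 but blue is not meant.

How it is judged:
On the way, in this order (a step that is already met when the one before it is completed fails the run):
1. the drive isolator is turned to off (value of joint isolator above 1.2 rad), for 0.2 s.
2. with the isolator off, the platen lock is turned to locked (value of joint each of isolator, platen_lock above 1.2 rad), for 0.2 s.
At the end, for the whole second after the job is handed in: Isolator and platen lock both beyond 1.2 rad (of 1.309); every weight present stands in a slot of its own size, within 6 mm of the slot's centre, its underside within 3 mm of the slot's floor, tilted less than 0.1 rad, at rest (all of step 2 and horizontal distance between w500 and slot500 below 0.006 m and z of w500 in the frame of slot500 below 0.003 m and angle between each of w500, w200a, w200b, w100a, w100b, w50's own z axis and vertical below 0.1 rad and linear speed of each of w500, w200a, w200b, w100a, w100b, w50 below 0.03 m/s and ((horizontal distance between w200a and slot200a below 0.006 m and z of w200a in the frame of slot200a below 0.003 m) or (horizontal distance between w200a and slot200b below 0.006 m and z of w200a in the frame of slot200b below 0.003 m)) and ((horizontal distance between w200b and slot200a below 0.006 m and z of w200b in the frame of slot200a below 0.003 m) or (horizontal distance between w200b and slot200b below 0.006 m and z of w200b in the frame of slot200b below 0.003 m)) and ((horizontal distance between w100a and slot100a below 0.006 m and z of w100a in the frame of slot100a below 0.003 m) or (horizontal distance between w100a and slot100b below 0.006 m and z of w100a in the frame of slot100b below 0.003 m)) and ((horizontal distance between w100b and slot100a below 0.006 m and z of w100b in the frame of slot100a below 0.003 m) or (horizontal distance between w100b and slot100b below 0.006 m and z of w100b in the frame of slot100b below 0.003 m)) and horizontal distance between w50 and slot50 below 0.006 m and z of w50 in the frame of slot50 below 0.003 m); the robot touches nothing.
It fails at once if a weight is lifted more than 30 mm off the platen before the platen lock is set (value of joint platen_lock below 1.1 rad and z of any of w500, w200a, w200b, w100a, w100b, w50 in the frame of platen above 0.03 m).
It fails at once if a weight is dropped (falls free from more than about 70 mm) ((linear speed of w500 above 1.2 m/s and contact force between w500 and the fingers below 0.05 N) or (linear speed of w200a above 1.2 m/s and contact force between w200a and the fingers below 0.05 N) or (linear speed of w200b above 1.2 m/s and contact force between w200b and the fingers below 0.05 N) or (linear speed of w100a above 1.2 m/s and contact force between w100a and the fingers below 0.05 N) or (linear speed of w100b above 1.2 m/s and contact force between w100b and the fingers below 0.05 N) or (linear speed of w50 above 1.2 m/s and contact force between w50 and the fingers below 0.05 N)).
It fails at once if the load cell, the screwdriver or the jar is moved by more than 30 mm (distance of any of load_cell, screwdriver, wipes from where it was at the start of the episode above 0.03 m).
Of w500, w200a, w200b, w100a, w100b, w50 only 4 to 6 are there at a start; the rules pass over those that are not, and their reading is None.
At some moment in a run one of w500, w200a, w200b, w100a, w100b, w50 may be knocked a few centimetres aside while the robot is not near it.
It also fails if it takes over 210 s, if anything falls off the work surface, if the arm or the gripper's body presses on something with over 40 N, if the wrist force passes 120 N, or if a joint passes its speed limit or range.

## Robot

A 6-joint arm with a two-finger parallel gripper is mounted at the origin on the work surface. World frame = base frame: x ahead of the robot, y to its left, z up, the work surface at z = 0. Lengths are in m, angles in rad, forces in N, time in s.
With the tool pointing down it reaches from about 0.4 to 0.825 m from the base axis. Payload 7 kg.
Tool frame: the origin (TCP) lies at the very end of the fingers, on their centre line; the grasp point (between the pads) lies grasp_offset behind it (grasp_offset is the distance from the TCP to the grasp point, in m); z points along the fingers, y is the direction in which the jaws open and shut (so a half turn about z gives the same grasp; the last joint's range is limited). The gripper opens to 85 mm and grips with 20 to 120 N. Pads are 22 mm wide; open, the fingers measure 114 mm over their backs; the gripper's body (76 mm by 85 mm) begins 54 mm behind the grasp point. The pads swing forward as they close: fully open they stand 13 mm farther back than shut.
Start: joints at [1.417, 0.359, 0.012, 0, -1.224, -0.288], TCP at [0.289, 0.61, 0.231] pointing down, gripper open.
Joint ranges: [-3.07, 3.07], [-1.43, 2.12], [-1.02, 1.25], [-3.03, 1.67], [-3.05, -0], [-3.03, 3.03]. Speed limits (rad/s): [2.39, 2.39, 3.01, 3.14, 3.14, 3.14].

## Interface

Orientations are given as a unit quaternion [x, y, z, w].
In Python, from station import * gives the robot as it stands.
- The arm moves only by the tool apply_moves, never from a script. Its argument "deltas" is a list of rows, each a list of 7 numbers: the turn, a rotation vector about the tool's x, y, z in rad, then the shift along the tool's x, y, z in mm, then the opening, from 0 (shut) to 1 (fully open). A call has exactly 8 rows; each row shifts and turns the pose as measured when the row begins, along the tool's axes as they then stand; what a row does not reach is not made up. A row lasts 1/10 s, in which the tool goes at most 50 mm and 8.59 degrees, less where a joint would pass 70% of its speed; a pose out of reach is approached as far as the arm can. A call is refused whole if a number of a shift passes 50 or a number of a turn 0.15, either way. A call with a gripper value outside its range is refused whole. The fingers move at their own pace and stop on an object; "force" is the grip in N (left out, the last holds). Time passes only in rows, so rows that do not move let the fingers close, or fill a call up. It gives the time, the measured TCP pose, the force and the opening at its end, in the units of the state.
- get_state(): the state, without advancing time (a new reading comes with each control period).
- read_camera(name): name is "scene" or "top"; returns a dict with "img" (420x560x3 uint8, red, green, blue), "range_z" (420x560 float32, m along the optical axis (not along the pixel's ray), 0 where there is no reading), "fx", "fy", "cx", "cy" (pixels), "rvec" (rotation vector, rad) and "tvec" (3), from world to camera coordinates, as OpenCV has them. Camera axes: x right, y down, z forward; pixel columns grow to the right and rows downward; lengths in m; the calibration is good to about 2 mm. A picture is of the moment at which its call begins.
- hand_in(): hands the job in, once; it reports no verdict.
The state is a dict: "clock": time; "joint_pos": joint angles; "qvel": joint speeds; "joint_efforts": joint torques, N m; "position": TCP position; "tool_rot": TCP orientation; "force": force on the tool from outside, world axes, zero at the start; "torque": the same for the moment, N m; "grip_width": finger opening in m.
Only numpy, scipy, OpenCV 4.12 (cv2) and the standard library are available. Lean on these libraries where they do the work, as an engineer would, in place of code of your own. Each camera call takes 0.05 s, during which the arm holds its last target.

## Working session

There is one attempt and no reset: what is moved stays moved. The work goes in short steps, Python scripts to look and compute and a tool call to move; the robot and the scene stay as the last step left them, time stands still between calls to the robot, and variables do not carry over. Pictures are saved under pics/ and viewed, and the job is handed in when it is done.

Besides the shell and the picture viewer there is one more tool, called after ">>>" as a command line: name --pt "numbers of a row" for each row, then --argument value for the rest. apply_moves: Moves the arm, as the interface text tells. Its arguments: {"type":"object","properties":{"deltas":{"type":"array"},"force":{"type":"number"}},"required":["deltas"]}

```bash
mkdir -p pics; ls
cat > h.py <<'E'
from station import *
import numpy as np, cv2
def cam(n):
    c=read_camera(n); c['R']=cv2.Rodrigues(np.array(c['rvec'],float))[0]; c['t']=np.array(c['tvec'],float).ravel(); return c
def save(c,f,crop=None,k=1):
    im=c['img'][:,:,::-1]
    if crop: x0,y0,x1,y1=crop; im=im[y0:y1,x0:x1]
    cv2.imwrite('pics/'+f,cv2.resize(im,None,fx=k,fy=k,interpolation=cv2.INTER_CUBIC))
def ray(c,u,v):
    d=c['R'].T@np.array([(u-c['cx'])/c['fx'],(v-c['cy'])/c['fy'],1.]); return -c['R'].T@c['t'],d
def onz(c,u,v,z):
    o,d=ray(c,u,v); return o+d*(z-o[2])/d[2]
def dep(c,u,v):
    o,d=ray(c,u,v); return o+d*c['range_z'][int(v),int(u)]
def cloud(c):
    v,u=np.mgrid[:420,:560]; z=c['range_z']
    p=np.stack([(u-c['cx'])/c['fx']*z,(v-c['cy'])/c['fy']*z,z],-1)
    return (p-c['t'])@c['R']
E
python3 - <<'E'
from h import *
print(get_state())
for n in('scene','top'):
    c=cam(n); save(c,n+'0.png'); o,d=ray(c,280,210); print(n,o,d,c['fx'],c['cx'],c['cy'])
E
```

```text
pics
{'clock': 0.0, 'joint_pos': array([ 1.41709515e+00,  3.59388087e-01,  1.10702255e-02, -3.66099595e-04,
       -1.22415373e+00, -2.88123010e-01]), 'qvel': array([ 1.37151828e-03,  3.53264882e-05, -5.47650727e-04, -3.56972431e-04,
        2.23744033e-04, -1.83028670e-05]), 'joint_efforts': array([-5.96963291e-04, -5.83330607e+01,  2.93415016e+01,  6.93667084e+00,
       -5.90619893e-03,  2.02717877e-05]), 'position': array([0.28841865, 0.60972624, 0.23036501]), 'tool_rot': array([ 9.75683980e-01, -2.19180382e-01, -1.15465464e-04,  8.47298349e-04]), 'force': array([ 0.70968616, -0.83629279,  0.07237589]), 'torque': array([-0.00289534,  0.00755349,  0.00306385]), 'grip_width': 0.08524624788700905}
scene [ 1.46793663 -0.05540302  0.70070148] [-0.82306062  0.07255815 -0.56342048] 433.1994440852243 276.57277241054334 206.28562379249115
top [ 0.35821475 -0.00439505  1.46209278] [ 0.13264361  0.02385395 -0.99087946] 500.7656628520863 281.1074610158787 210.37464218539495
```

View pics/scene0.png

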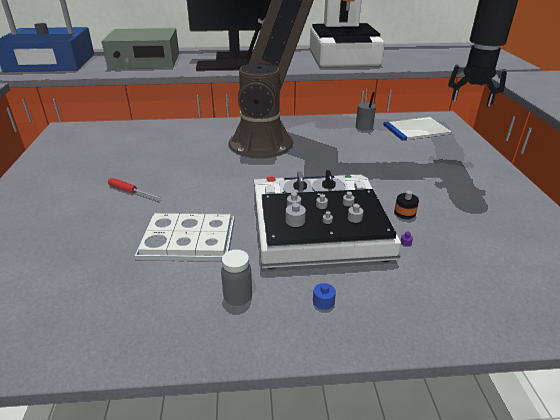

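View pics/top0.png

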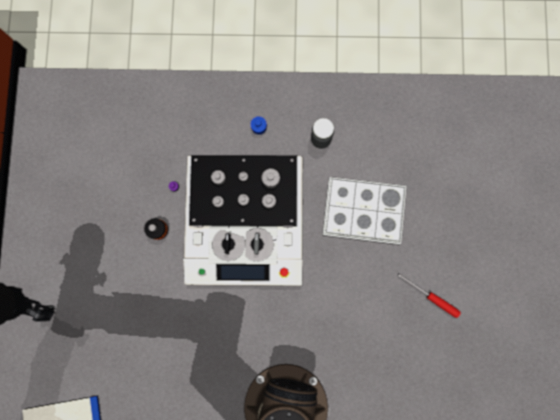

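The scene view shows the white tester with six weights on the black platen. In the top view the platen spans (190–298, 155–227) and the two switches are at about (228,243) and (257,243). The rack is at (325–406, 178–243), with slots at about (343,192), (367,195), (391,198), (340,219), (364,221) and (388,225). The purple look-alike is at (174,186), the blue one at (258,125), the jar at (322,132) and the load cell at (156,229). I'll enlarge both areas.

Run:
```python
from h import *
c=cam('top'); save(c,'t1.png',(180,145,310,295),4); save(c,'t2.png',(315,170,415,250),7)
P=cloud(c)
for n,u,v in [('plat',205,190),('deck',205,250),('isoDisc',218,250),('rackblk',353,206),('floor500',391,198),('table',420,210),('w500',270,177),('w?',218,177),('w?',243,177),('w?',218,202),('w?',243,200),('w?',269,201)]:
    print(n,P[v,u].round(4))
```

```text
plat [0.5934 0.2389 0.0911]
deck [0.428  0.2363 0.0633]
isoDisc [0.4282 0.1979 0.0766]
rackblk [ 0.5672 -0.1809  0.0226]
floor500 [ 0.5936 -0.2914  0.0187]
table [ 0.5626 -0.3791  0.0017]
w500 [0.6245 0.0566 0.1379]
w? [0.6217 0.1971 0.1376]
w? [0.6274 0.1316 0.1163]
w? [0.5554 0.1962 0.1246]
w? [0.562  0.1284 0.1269]
w? [0.5609 0.0581 0.1265]
```

View pics/t1.png

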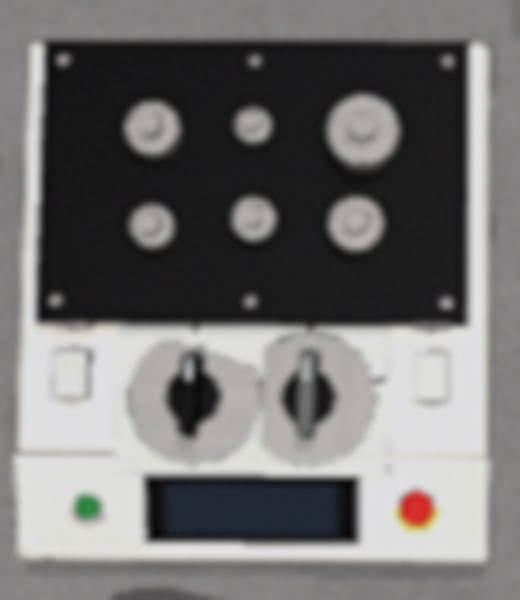

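View pics/t2.png

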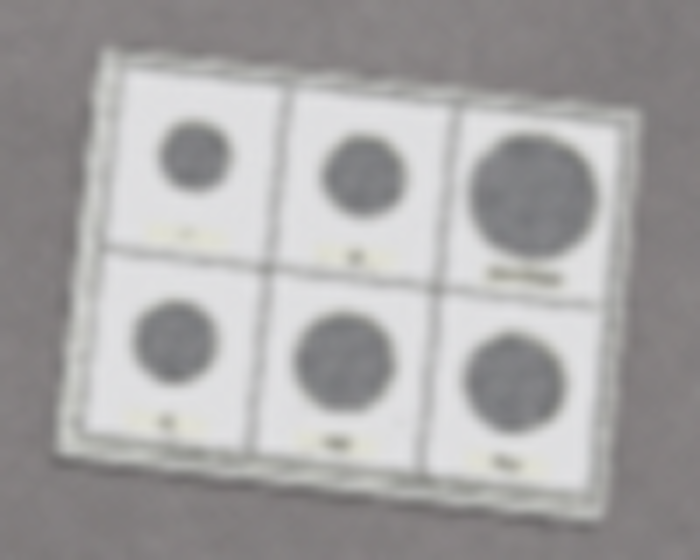

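The weights by size in the top view: 500 at (270,177), 200 at (218,177) and (269,201), 100 at (218,202) and (243,200), and 50 at (243,177). Slots by dots and size: 50 at (343,192), 100 at (367,195) and (340,219), 500 at (391,198), and 200 at (364,221) and (388,225). Next I'll measure centres by mask.

```bash
cat > m.py <<'E'
from h import *
def fine(c,f=4):
    g=cv2.cvtColor(c['img'],cv2.COLOR_RGB2GRAY); return cv2.resize(g,None,fx=f,fy=f,interpolation=cv2.INTER_CUBIC)
def cen(k,f=4):
    M=cv2.moments(k); return ((M['m10']/M['m00']+.5)/f-.5,(M['m01']/M['m00']+.5)/f-.5)
def weights(c,roi,zb=.092,thr=80,f=4,amin=60,amax=700):
    g=fine(c,f); x0,y0,x1,y1=roi; m=np.zeros_like(g); m[y0*f:y1*f,x0*f:x1*f]=(g[y0*f:y1*f,x0*f:x1*f]>thr)*255
    out=[]
    for k in cv2.findContours(m,cv2.RETR_EXTERNAL,cv2.CHAIN_APPROX_NONE)[0]:
        k=cv2.convexHull(k); a=cv2.contourArea(k)/f/f
        if amin<a<amax:
            u,v=cen(k,f); p=onz(c,u,v,zb); s=np.linalg.norm(p+0-ray(c,u,v)[0])/c['fx']
            w=cv2.minAreaRect(k)[1]; d=min(w)/f*s
            best=min([(48,33,500),(36,24,200),(29,18.5,100),(24,13,50)],key=lambda q:abs(q[0]-d*1000))
            out.append((best[2],d,onz(c,u,v,zb+best[1]/2000),(u,v)))
    return out
def slots(c,roi,ztop=.0226,thr=160,f=4):
    g=fine(c,f); x0,y0,x1,y1=roi; m=np.zeros_like(g); m[y0*f:y1*f,x0*f:x1*f]=(g[y0*f:y1*f,x0*f:x1*f]<thr)*255
    out=[]
    for k in cv2.findContours(m,cv2.RETR_LIST,cv2.CHAIN_APPROX_NONE)[0]:
        a=cv2.contourArea(k)/f/f
        if 50<a<700 and a*f*f/cv2.contourArea(cv2.convexHull(k))*1>0 :
            (u0,v0),r=cv2.minEnclosingCircle(k)
            if a*f*f<.75*np.pi*r*r: continue
            u,v=cen(k,f); p=onz(c,u,v,ztop-.003); s=np.linalg.norm(p-ray(c,u,v)[0])/c['fx']
            out.append((2*np.sqrt(a/np.pi)*s,p,(u,v)))
    return out
E
python3 - <<'E'
from m import *
c=cam('top')
for w in weights(c,(200,164,288,217)): print(w[0],w[1].round(4),w[2].round(4),np.round(w[3],1))
for s in slots(c,(322,176,408,244)): print(s[0].round(4),s[1].round(4),np.round(s[2],1))
P=cloud(c)
q=P[172:185,150:500].reshape(-1,3)
r=P[178:243,325:405].reshape(-1,3); print('rack z',np.percentile(r[:,2],[5,25,50,75,90]))
for s in slots(c,(322,176,408,244)):
    u,v=np.round(s[2]).astype(int); print('floor',P[v-1:v+2,u-1:u+2,2].mean(), end=' ')
# platen mask
g=fine(c); m=((g[150*4:232*4,185*4:303*4]<60)*255).astype(np.uint8)
m=cv2.morphologyEx(m,cv2.MORPH_CLOSE,np.ones((9,9)))
k=max(cv2.findContours(m,cv2.RETR_EXTERNAL,cv2.CHAIN_APPROX_NONE)[0],key=cv2.contourArea)
W=np.array([onz(c,(x+185*4+.5)/4-.5,(y+150*4+.5)/4-.5,.092)[:2] for [[x,y]] in k],np.float32)
print('\nplaten',cv2.minAreaRect(W))
# handles: points height above deck
D=P[228:262,210:275].reshape(-1,3)
for lo,hi in((.085,.2),):
    d=D[(D[:,2]>lo)&(D[:,2]<hi)&(D[:,0]<.49)]
    for s in(1,-1):
        e=d[(s*(d[:,1]-.13)>0)]; print(len(e),e[:,:3].mean(0),e.max(0),e.min(0),cv2.minAreaRect(e[:,:2].astype(np.float32)))
E
```

```text
100 0.0308 [0.5616 0.201  0.1013] [217.6 201. ]
200 0.0381 [0.5659 0.0604 0.104 ] [268.5 200.4]
100 0.0313 [0.5682 0.1311 0.1013] [243.  199.2]
50 0.0252 [0.6341 0.134  0.0985] [242.8 175.9]
200 0.0384 [0.6296 0.2033 0.104 ] [217.6 176.6]
500 0.051 [0.6302 0.0571 0.1085] [270.3 177.1]
0.0396 [ 0.5165 -0.2824  0.0196] [388.1 224.3]
0.0391 [ 0.5238 -0.2124  0.0196] [363.7 221.3]
0.032 [ 0.5306 -0.1427  0.0196] [339.6 218.4]
0.0319 [ 0.6016 -0.2204  0.0196] [366.6 194.7]
0.0516 [ 0.5946 -0.2904  0.0196] [390.7 197.6]
0.0268 [ 0.6086 -0.1502  0.0196] [342.4 191.9]
rack z [-0.00180828  0.01454072  0.02235793  0.0257574   0.02813754]
floor 0.01999512339925273 floor 0.020774036786393047 floor 0.01896326431889713 floor 0.18034660816548742 floor 0.020821433191897824 floor 0.019705728963039425 
platen ((0.5955485701560974, 0.13316723704338074), (0.19875943660736084, 0.2932676076889038), 0.959571123123169)
159 [0.44562036 0.16829784 0.10249216] [0.47406946 0.18648024 0.11837795] [0.41863169 0.15231294 0.08524571] ((0.4458593428134918, 0.16970714926719666), (0.05054337903857231, 0.03607495501637459), 29.43108558654785)
160 [0.44567366 0.08928778 0.10123092] [0.472539   0.10613151 0.11941902] [0.4187671  0.07288984 0.08514995] ((0.4460321068763733, 0.0898590236902237), (0.034946098923683167, 0.04911525920033455), 59.11608123779297)
```

```bash
cat > p.py <<'E'
from h import *
from scipy.spatial.transform import Rotation as Ro
import sys
def tgtR(psi):  # tool x heading psi, z down
    c,s=np.cos(psi),np.sin(psi); return Ro.from_matrix(np.array([[c,s,0],[s,-c,0],[0,0,-1.]]))
def plan(x,y,z,psid,op,step=42,rs=.14,show=True):
    st=get_state(); p=np.array(st['position']); R=Ro.from_quat(st['tool_rot']); T=tgtR(np.radians(psid))
    if (R.inv()*T).magnitude()>np.pi/2: pass
    dp=np.array([x,y,z])-p; rv=(R.inv()*T).as_rotvec()
    n=max(1,int(np.ceil(max(np.linalg.norm(dp)*1000/step,np.linalg.norm(rv)/rs))))
    print('t%.2f'%st['clock'],'pos',p.round(4),'psi %.1f'%np.degrees(np.arctan2(*R.as_matrix()[[1,0],0])),'F',np.round(st['force'],1),'w %.4f'%st['grip_width'],'err mm',(dp*1000).round(1),'rows',n)
    for i in range(min(n,8)):
        d=R.inv().apply(dp/n)*1000; print([*(float(v) for v in (rv/n).round(3)),*(float(v) for v in np.round(d*2)/2),op])
        R=R*Ro.from_rotvec(rv/n)
if __name__=='__main__': plan(*map(float,sys.argv[1:6]))
E
python3 - <<'E'
import station; print([n for n in dir(station) if not n.startswith('_')]); print(getattr(station,'grasp_offset',None))
E
python3 p.py .445 .170 .2 1 .6
```

```text
['Unreachable', 'get_state', 'grasp_offset', 'hand_in', 'read_camera']
0.0187
t0.20 pos [0.2885 0.6099 0.2307] psi -25.3 F [-0.7 -0.2  0.2] w 0.0851 err mm [ 156.5 -439.9  -30.7] rows 12
[0.0, 0.0, -0.038, 27.5, 27.5, 2.5, 0.6]
[0.0, 0.0, -0.038, 26.5, 28.5, 2.5, 0.6]
[0.0, 0.0, -0.038, 25.5, 29.5, 2.5, 0.6]
[0.0, 0.0, -0.038, 24.0, 30.5, 2.5, 0.6]
[0.0, 0.0, -0.038, 23.0, 31.5, 2.5, 0.6]
[0.0, 0.0, -0.038, 21.5, 32.5, 2.5, 0.6]
[0.0, 0.0, -0.038, 20.5, 33.0, 2.5, 0.6]
[0.0, 0.0, -0.038, 19.0, 34.0, 2.5, 0.6]
```

>>> apply_moves --pt "0 0 -0.04 27 28 0 0.6" --pt "0 0 -0.04 26 29 0 0.6" --pt "0 0 -0.04 25 30 0 0.6" --pt "0 0 -0.04 24 30 2 0.6" --pt "0 0 -0.04 23 31 2 0.6" --pt "0 0 -0.04 21 32 2 0.6" --pt "0 0 -0.04 20 33 2 0.6" --pt "0 0 -0.04 19 34 2 0.6"

```text
clock: 1.0
position: [0.3944, 0.3113, 0.2181]
tool_rot: [0.999, -0.052, -0.0, 0.002]
force: [1.6, -1.1, 0.0]
grip_width: 0.0509
```

```bash
python3 p.py .445 .170 .17 1 .6
```

```text
t1.00 pos [0.3944 0.3113 0.2181] psi -5.9 F [ 1.6 -1.1  0. ] w 0.0509 err mm [  50.6 -141.3  -48.1] rows 4
[0.001, 0.0, -0.03, 16.0, 34.0, 12.0, 0.6]
[0.001, 0.0, -0.03, 15.0, 34.5, 12.0, 0.6]
[0.001, 0.0, -0.03, 14.0, 34.5, 12.0, 0.6]
[0.001, 0.0, -0.03, 13.0, 35.0, 12.0, 0.6]
```

>>> apply_moves --pt "0 0 -0.03 16 34 12 0.6" --pt "0 0 -0.03 15 35 12 0.6" --pt "0 0 -0.03 14 35 12 0.6" --pt "0 0 -0.03 12 33 12 0.6" --pt "0 0 0 0 0 0 0.6" --pt "0 0 0 0 0 0 0.6" --pt "0 0 0 0 0 0 0.6" --pt "0 0 0 0 0 0 0.6"

```text
clock: 1.8
position: [0.4448, 0.1619, 0.1699]
tool_rot: [1.0, 0.009, 0.0, 0.001]
force: [-0.3, -0.5, -0.3]
grip_width: 0.0512
```

```bash
python3 p.py .445 .170 .084 1 .6
```

```text
t1.80 pos [0.4448 0.1619 0.1699] psi 1.1 F [-0.3 -0.5 -0.3] w 0.0512 err mm [  0.2   8.1 -85.9] rows 3
[0.0, -0.0, 0.0, 0.0, -2.5, 28.5, 0.6]
[0.0, -0.0, 0.0, 0.0, -2.5, 28.5, 0.6]
[0.0, -0.0, 0.0, 0.0, -2.5, 28.5, 0.6]
```

>>> apply_moves --pt "0 0 0 0 -4 0 0.6" --pt "0 0 0 0 -4 15 0.6" --pt "0 0 0 0 0 25 0.6" --pt "0 0 0 0 0 25 0.6" --pt "0 0 0 0 0 15 0.6" --pt "0 0 0 0 0 4 0.6" --pt "0 0 0 0 0 0 0.6" --pt "0 0 0 0 0 0 0.6"

```text
clock: 2.6
position: [0.4463, 0.1791, 0.0867]
tool_rot: [1.0, 0.014, 0.003, -0.002]
force: [-0.4, -0.9, -0.6]
grip_width: 0.0514
```

```bash
python3 p.py .445 .170 .084 1 .6; python3 -c "
from h import *
c=cam('scene'); save(c,'s2.png',(230,140,420,280),4)"
```

```text
t2.60 pos [0.4463 0.1791 0.0867] psi 1.6 F [-0.4 -0.9 -0.6] w 0.0514 err mm [-1.3 -9.1 -2.7] rows 1
[-0.004, -0.007, 0.01, -1.5, 9.0, 2.5, 0.6]
```

View pics/s2.png

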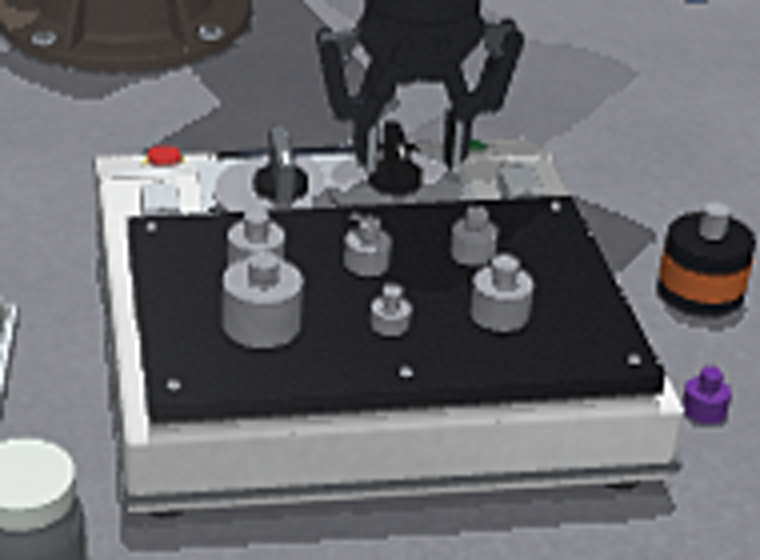

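The fingers straddle the black bar at about (395,150) in the crop, roughly 9 mm off centre, so I'll shift and close.

>>> apply_moves --pt "0 0 0 -1 6 2 0.6" --pt "0 0 0 0 0 0 0.6" --pt "0 0 0 0 0 0 0.6" --pt "0 0 0 0 0 0 0.6" --pt "0 0 0 0 0 0 0.6" --pt "0 0 0 0 0 0 0.6" --pt "0 0 0 0 0 0 0.6" --pt "0 0 0 0 0 0 0.6"

```text
clock: 3.45
position: [0.4468, 0.1734, 0.0872]
tool_rot: [1.0, 0.014, 0.005, -0.004]
force: [-0.7, -0.1, 0.7]
grip_width: 0.0514
```

```bash
python3 p.py .445 .170 .084 1 .6
```

```text
t3.45 pos [0.4468 0.1734 0.0872] psi 1.6 F [-0.7 -0.1  0.7] w 0.0514 err mm [-1.8 -3.4 -3.2] rows 1
[-0.007, -0.011, 0.01, -2.0, 3.5, 3.0, 0.6]
```

>>> apply_moves --pt "-0.007 -0.011 0.01 -2 3 3 0.6" --pt "0 0 0 0 0 1 0.6" --pt "0 0 0 0 0 0 0" --pt "0 0 0 0 0 0 0" --pt "0 0 0 0 0 0 0" --pt "0 0 0 0 0 0 0" --pt "0 0 0 0 0 0 0" --pt "0 0 0 0 0 0 0" --force 50

```text
clock: 4.25
position: [0.4446, 0.1694, 0.0826]
tool_rot: [1.0, 0.008, -0.001, 0.001]
force: [0.3, -0.8, -0.7]
grip_width: 0.0111
```

```bash
python3 p.py .445 .170 .084 1 0
```

```text
t4.25 pos [0.4446 0.1694 0.0826] psi 0.9 F [ 0.3 -0.8 -0.7] w 0.0111 err mm [0.4 0.6 1.4] rows 1
[0.002, 0.002, -0.002, 0.5, -0.5, -1.5, 0.0]
```

>>> apply_moves --pt "0 0 0.1 0 0 0 0" --pt "0 0 0.14 0 0 0 0" --pt "0 0 0.14 0 0 0 0" --pt "0 0 0.14 0 0 0 0" --pt "0 0 0.14 0 0 0 0" --pt "0 0 0.14 0 0 0 0" --pt "0 0 0.14 0 0 0 0" --pt "0 0 0 0 0 0 0"

```text
clock: 5.05
position: [0.4451, 0.1707, 0.0826]
tool_rot: [0.888, -0.46, 0.0, 0.0]
force: [1.1, -2.0, 0.4]
grip_width: 0.0113
```

```bash
python3 p.py .445 .170 .083 -75.5 0; python3 -c "
from h import *
print(get_state()['torque'])"
```

```text
t5.05 pos [0.4451 0.1707 0.0826] psi -54.8 F [ 1.1 -2.   0.4] w 0.0113 err mm [-0.1 -0.7  0.4] rows 3
[0.0, -0.0, 0.12, 0.0, 0.0, -0.0, 0.0]
[0.0, -0.0, 0.12, 0.0, 0.0, -0.0, 0.0]
[0.0, -0.0, 0.12, 0.0, 0.0, -0.0, 0.0]
[-0.29979644 -0.14246367 -0.15299399]
```

>>> apply_moves --pt "0 0 0.12 0 0 0 0" --pt "0 0 0.12 0 0 0 0" --pt "0 0 0.1 0 0 0 0" --pt "0 0 0.03 0 0 0 0" --pt "0 0 0.03 0 0 0 0" --pt "0 0 0 0 0 0 0" --pt "0 0 0 0 0 0 0" --pt "0 0 0 0 0 0 0"

```text
clock: 5.85
position: [0.4456, 0.1708, 0.0827]
tool_rot: [0.785, -0.619, 0.001, 0.001]
force: [0.9, -1.0, -0.7]
grip_width: 0.0113
```

```bash
python3 p.py .445 .170 .083 -75.5 0; python3 -c "
from h import *
print(get_state()['torque'])"
```

```text
t5.85 pos [0.4456 0.1708 0.0827] psi -76.5 F [ 0.9 -1.  -0.7] w 0.0113 err mm [-0.6 -0.8  0.3] rows 1
[-0.001, -0.002, -0.018, 0.5, 1.0, -0.5, 0.0]
[-0.37225877 -0.24608298  1.1813282 ]
```

The yaw turned 77.4° and the resisting torque jumped to 1.2 N m, so it is at the end stop. Release and rise.

>>> apply_moves --pt "0 0 0 0 0 0 0.45" --pt "0 0 0 0 0 0 0.45" --pt "0 0 0 0 0 0 0.45" --pt "0 0 0 0 0 0 0.45" --pt "0 0 0 0 0 -20 0.45" --pt "0 0 0 0 0 -30 0.45" --pt "0 0 0 0 0 -25 0.45" --pt "0 0 0 0 0 0 0.45"

```text
clock: 6.65
position: [0.4449, 0.1706, 0.1595]
tool_rot: [0.784, -0.621, 0.0, 0.001]
force: [1.5, 0.1, -0.7]
grip_width: 0.0387
```

```bash
python3 p.py .4462 .0905 .16 1 .45
```

```text
t6.65 pos [0.4449 0.1706 0.1595] psi -76.8 F [ 1.5  0.1 -0.7] w 0.0387 err mm [  1.3 -80.1   0.5] rows 10
[0.0, -0.0, -0.136, 8.0, 1.5, -0.0, 0.45]
[0.0, -0.0, -0.136, 7.5, 2.5, -0.0, 0.45]
[0.0, -0.0, -0.136, 7.0, 3.5, -0.0, 0.45]
[0.0, -0.0, -0.136, 6.5, 4.5, -0.0, 0.45]
[0.0, -0.0, -0.136, 6.0, 5.5, -0.0, 0.45]
[0.0, -0.0, -0.136, 5.0, 6.0, -0.0, 0.45]
[0.0, -0.0, -0.136, 4.0, 7.0, -0.0, 0.45]
[0.0, -0.0, -0.136, 3.0, 7.5, -0.0, 0.45]
```

>>> apply_moves --pt "0 0 -0.14 8 1.5 0 0.45" --pt "0 0 -0.14 8 2.5 0 0.45" --pt "0 0 -0.14 7 3.5 0 0.45" --pt "0 0 -0.14 6 4.5 0 0.45" --pt "0 0 -0.14 6 5.5 0 0.45" --pt "0 0 -0.14 5 6 0 0.45" --pt "0 0 -0.14 4 7 0 0.45" --pt "0 0 -0.14 3 7 0 0.45"

```text
clock: 7.45
position: [0.4473, 0.1055, 0.1576]
tool_rot: [0.996, -0.09, -0.001, -0.0]
force: [-0.2, -0.3, -0.3]
grip_width: 0.0386
```

```bash
python3 p.py .4462 .0905 .16 1 .45
```

```text
t7.45 pos [0.4473 0.1055 0.1576] psi -10.4 F [-0.2 -0.3 -0.3] w 0.0386 err mm [ -1.1 -15.    2.4] rows 2
[-0.0, 0.001, -0.099, 1.0, 7.5, -1.0, 0.45]
[-0.0, 0.001, -0.099, 0.0, 7.5, -1.0, 0.45]
```

>>> apply_moves --pt "0 0 -0.1 1 6 0 0.45" --pt "0 0 -0.08 -1 3 0 0.45" --pt "0 0 0 0 0 0 0.45" --pt "0 0 0 0 0 0 0.45" --pt "0 0 0 0 0 0 0.45" --pt "0 0 0 0 0 0 0.45" --pt "0 0 0 0 0 0 0.45" --pt "0 0 0 0 0 0 0.45"

```text
clock: 8.25
position: [0.445, 0.0955, 0.1556]
tool_rot: [1.0, 0.001, -0.002, 0.0]
force: [-0.6, 0.5, 0.4]
grip_width: 0.0383
```

```bash
python3 p.py .4462 .0905 .084 1 .45
```

```text
t8.25 pos [0.445  0.0955 0.1556] psi 0.1 F [-0.6  0.5  0.4] w 0.0383 err mm [  1.2  -5.  -71.6] rows 2
[0.0, 0.002, -0.008, 1.0, 2.5, 36.0, 0.45]
[0.0, 0.002, -0.008, 0.5, 2.5, 36.0, 0.45]
```

>>> apply_moves --pt "0 0.002 -0.01 1 4 0 0.45" --pt "0 0 0 0 0 0 0.45" --pt "0 0 0 0 0 20 0.45" --pt "0 0 0 0 0 25 0.45" --pt "0 0 0 0 0 18 0.45" --pt "0 0 0 0 0 6 0.45" --pt "0 0 0 0 0 0 0.45" --pt "0 0 0 0 0 0 0.45"

```text
clock: 9.05
position: [0.4476, 0.0916, 0.0863]
tool_rot: [1.0, 0.006, 0.0, -0.001]
force: [0.3, 0.2, -0.2]
grip_width: 0.0382
```

```bash
python3 p.py .4462 .0905 .083 1 .45; python3 -c "
from h import *
c=cam('scene'); save(c,'s3.png',(230,140,420,280),4)"
```

```text
t9.05 pos [0.4476 0.0916 0.0863] psi 0.7 F [ 0.3  0.2 -0.2] w 0.0382 err mm [-1.4 -1.1 -3.3] rows 1
[-0.002, -0.001, -0.006, -1.5, 1.0, 3.5, 0.45]
```

View pics/s3.png

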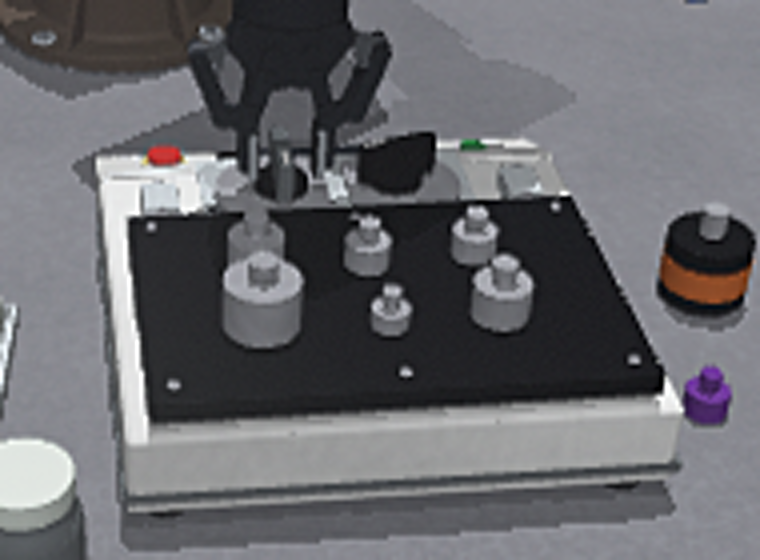

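The isolator bar at (400,160) in the crop now lies across the deck (off). The lock bar at (285,165) is centred between the fingers, so close and turn.

>>> apply_moves --pt "0 0 0 -1.5 1 3 0.45" --pt "0 0 0 0 0 0 0" --pt "0 0 0 0 0 0 0" --pt "0 0 0 0 0 0 0" --pt "0 0 0 0 0 0 0" --pt "0 0 0.1 0 0 0 0" --pt "0 0 0.14 0 0 0 0" --pt "0 0 0.14 0 0 0 0"

```text
clock: 9.9
position: [0.4473, 0.0896, 0.0853]
tool_rot: [0.982, -0.188, 0.002, -0.001]
force: [2.3, -1.6, -3.8]
grip_width: 0.0109
```

```bash
python3 p.py .4462 .0905 .083 -75.5 0; python3 -c "
from h import *
print(get_state()['torque'])"
```

```text
t9.90 pos [0.4473 0.0896 0.0853] psi -21.6 F [ 2.3 -1.6 -3.8] w 0.0109 err mm [-1.1  0.9 -2.3] rows 7
[-0.001, -0.0, 0.134, -0.0, -0.0, 0.5, 0.0]
[-0.001, -0.0, 0.134, -0.0, -0.0, 0.5, 0.0]
[-0.001, -0.0, 0.134, -0.0, -0.0, 0.5, 0.0]
[-0.001, -0.0, 0.134, -0.0, 0.0, 0.5, 0.0]
[-0.001, -0.0, 0.134, -0.0, 0.0, 0.5, 0.0]
[-0.001, -0.0, 0.134, -0.0, 0.0, 0.5, 0.0]
[-0.001, -0.0, 0.134, -0.0, 0.0, 0.5, 0.0]
[-0.37764685 -0.64079538  0.19514053]
```

>>> apply_moves --pt "0 0 0.13 0 0 0 0" --pt "0 0 0.14 0 0 0 0" --pt "0 0 0.14 0 0 0 0" --pt "0 0 0.14 0 0 0 0" --pt "0 0 0.14 0 0 0 0" --pt "0 0 0.14 0 0 0 0" --pt "0 0 0.1 0 0 0 0" --pt "0 0 0 0 0 0 0"

```text
clock: 10.7
position: [0.4474, 0.0893, 0.0853]
tool_rot: [0.783, -0.622, 0.002, -0.001]
force: [2.7, -1.0, -4.9]
grip_width: 0.0108
```

```bash
python3 p.py .4462 .0905 .083 -75.5 0; python3 -c "
from h import *
print(get_state()['torque'])"
```

```text
t10.70 pos [0.4474 0.0893 0.0853] psi -76.9 F [ 2.7 -1.  -4.9] w 0.0108 err mm [-1.2  1.2 -2.3] rows 1
[-0.004, -0.002, -0.025, -1.5, 1.0, 2.5, 0.0]
[-0.51113251 -0.65139342  1.09368826]
```

>>> apply_moves --pt "0 0 0.02 0 0 0 0" --pt "0 0 0 0 0 0 0" --pt "0 0 0 0 0 0 0.45" --pt "0 0 0 0 0 0 0.45" --pt "0 0 0 0 0 0 0.45" --pt "0 0 0 0 0 -25 0.45" --pt "0 0 0 0 0 -45 0.45" --pt "0 0 0 0 0 -45 0.6"

```text
clock: 11.5
position: [0.4433, 0.0879, 0.1986]
tool_rot: [0.778, -0.628, -0.001, 0.004]
force: [0.9, 1.1, 0.3]
grip_width: 0.0506
```

>>> apply_moves --pt "0 0 -0.1 20 0 -10 0.6" --pt "0 0 -0.14 30 0 0 0.6" --pt "0 0 -0.14 35 0 0 0.6" --pt "0 0 -0.14 35 0 0 0.6" --pt "0 0 -0.14 35 0 0 0.6" --pt "0 0 0 0 0 0 0.6" --pt "0 0 0 0 0 0 0.6" --pt "0 0 0 0 0 0 0.6"

```text
clock: 12.3
position: [0.5205, -0.0469, 0.2193]
tool_rot: [0.942, -0.334, 0.004, -0.004]
force: [0.3, 0.1, 0.6]
grip_width: 0.0516
```

Run:
```python
from m import *
s=get_state(); print(s['position'],s['clock'])
c=cam('top'); save(c,'t3.png',(140,100,420,300),2.8)
c=cam('scene'); save(c,'s4.png',(130,140,430,320),2.6)
```

```text
[ 0.52052095 -0.04686172  0.2193339 ] 12.3
```

View pics/t3.png

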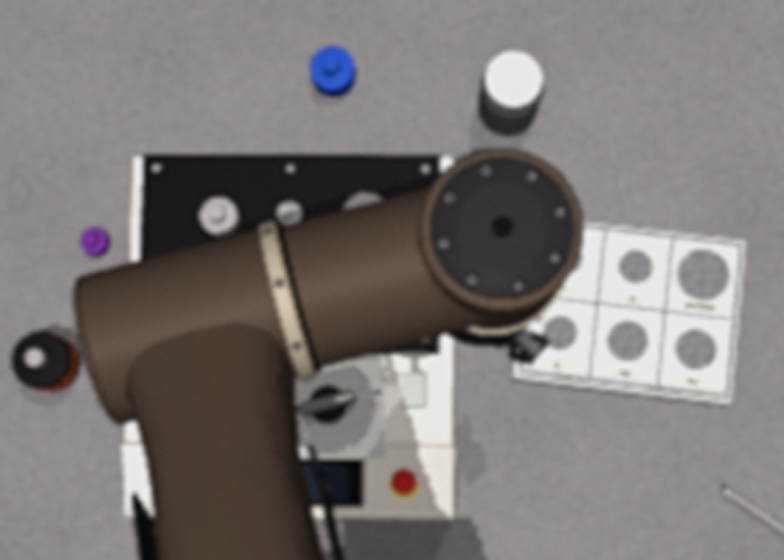

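View pics/s4.png

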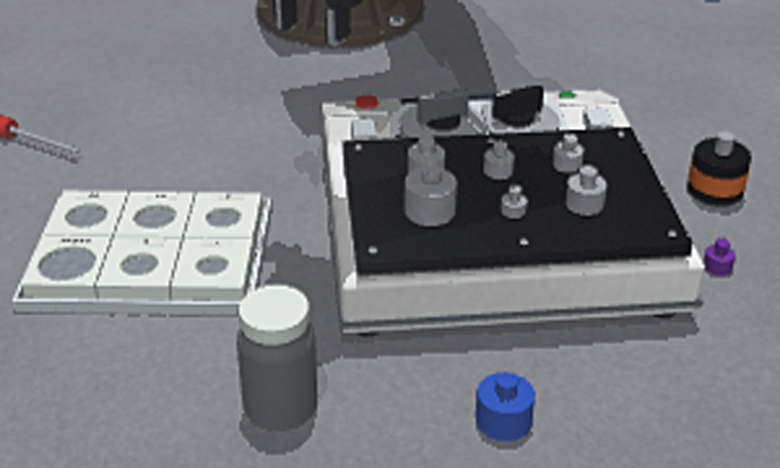

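Both bars now lie crosswise (scene crop (443,107) and (520,105)), and the weights are undisturbed. I'll cross-check the slots from the scene view, then head to w500.

```bash
python3 - <<'E'
from m import *
c=cam('scene')
for s in slots(c,(140,212,232,262),ztop=.024,thr=150): print(s[0].round(4),s[1].round(4),np.round(s[2],1))
P=cloud(c)
from collections import Counter
q=P[212:256,145:230].reshape(-1,3); g=cv2.cvtColor(c['img'],cv2.COLOR_RGB2GRAY)[212:256,145:230].ravel()
print('white z',np.percentile(q[g>200][:,2],[20,50,80]),'grey',np.percentile(q[(g<140)&(q[:,2]>.012)][:,2],[20,50,80]))
print('platen z',np.median(P[225:235,290:310,2]))
E
python3 p.py .6302 .0571 .19 0 .4
```

```text
white z [0.02523712 0.02646129 0.02755051] grey [0.01955733 0.02108742 0.0225915 ]
platen z 0.09259972657087895
t12.45 pos [ 0.5205 -0.0464  0.2196] psi -39.0 F [-0.2 -0.9 -0.4] w 0.0515 err mm [109.7 103.5 -29.6] rows 5
[-0.002, -0.002, -0.136, 4.0, -30.0, 6.0, 0.4]
[-0.002, -0.002, -0.136, 8.0, -29.0, 6.0, 0.4]
[-0.002, -0.002, -0.136, 12.0, -27.5, 6.0, 0.4]
[-0.002, -0.002, -0.136, 15.5, -26.0, 6.0, 0.4]
[-0.002, -0.002, -0.136, 19.0, -23.5, 6.0, 0.4]
```

>>> apply_moves --pt "0 0 -0.13 4 -30 4 0.4" --pt "0 0 -0.13 8 -29 4 0.4" --pt "0 0 -0.13 12 -27 4 0.4" --pt "0 0 -0.13 15 -24 4 0.4" --pt "0 0 -0.13 16 -15 4 0.4" --pt "0 0 0 0 0 0 0.4" --pt "0 0 0 0 0 0 0.4" --pt "0 0 0 0 0 0 0.4"

```text
clock: 13.25
position: [0.6258, 0.0557, 0.2028]
tool_rot: [1.0, -0.002, 0.007, -0.003]
force: [0.8, -1.2, 1.4]
grip_width: 0.0341
```

```bash
python3 p.py .6302 .0571 .19 0 .4
python3 - <<'E'
from m import *
c=cam('scene'); g=fine(c); x0,y0,x1,y1=140,212,232,262
m=((g[y0*4:y1*4,x0*4:x1*4]<165)*255).astype(np.uint8)
for k in cv2.findContours(m,cv2.RETR_LIST,cv2.CHAIN_APPROX_NONE)[0]:
    a=cv2.contourArea(k)/16
    if 60<a<500 and cv2.contourArea(k)/cv2.contourArea(cv2.convexHull(k))>.9:
        u,v=cen(k); print(a,onz(c,u+x0,v+y0,.0235).round(4))
E
```

```text
t13.25 pos [0.6258 0.0557 0.2028] psi -0.2 F [ 0.8 -1.2  1.4] w 0.0341 err mm [  4.4   1.4 -12.8] rows 1
[-0.006, -0.014, -0.003, 4.0, -1.5, 13.0, 0.4]
416.40625 [ 0.6658 -0.2258  0.0235]
80.40625 [ 0.5984 -0.2222  0.0235]
203.15625 [ 0.5916 -0.2921  0.0235]
66.1875 [ 0.527  -0.1446  0.0235]
99.5625 [ 0.5205 -0.2144  0.0235]
97.53125 [ 0.5135 -0.2845  0.0235]
```

>>> apply_moves --pt "-0.006 -0.014 0 4 -1 0 0.4" --pt "0 0 0 0 0 0 0.4" --pt "0 0 0 0 0 15 0.4" --pt "0 0 0 0 0 20 0.4" --pt "0 0 0 0 0 15 0.4" --pt "0 0 0 0 0 5 0.4" --pt "0 0 0 0 0 0 0.4" --pt "0 0 0 0 0 0 0.4"

```text
clock: 14.1
position: [0.6288, 0.0546, 0.146]
tool_rot: [1.0, -0.004, 0.0, -0.0]
force: [-0.1, 0.1, -0.3]
grip_width: 0.0343
```

```bash
python3 p.py .6302 .0565 .1275 0 .4; python3 -c "
from h import *
c=cam('scene'); save(c,'s5.png',(230,140,420,280),4)"
```

```text
t14.10 pos [0.6288 0.0546 0.146 ] psi -0.5 F [-0.1  0.1 -0.3] w 0.0343 err mm [  1.4   1.9 -18.5] rows 1
[-0.001, -0.0, -0.009, 1.5, -2.0, 18.5, 0.4]
```

View pics/s5.png

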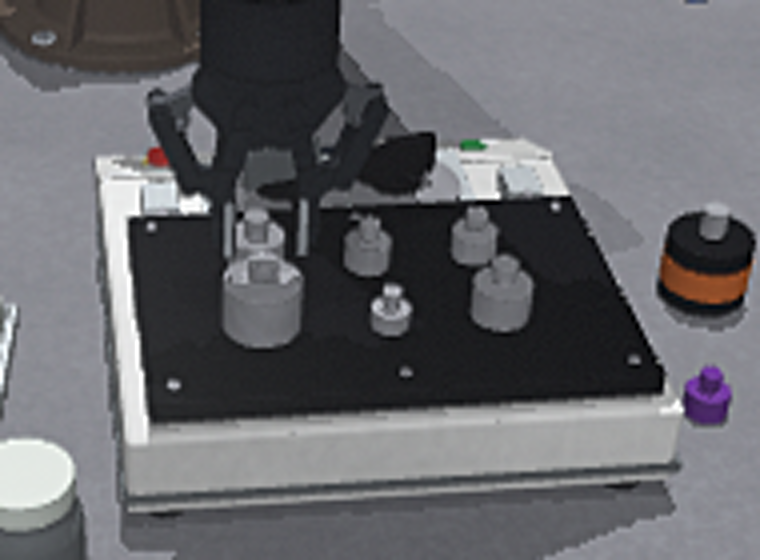

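The fingers are above and on either side of the w500 knob (265,270 in the crop), centred. Descend and close.

>>> apply_moves --pt "0 0 -0.005 1.5 -1.5 5 0.4" --pt "0 0 0 0 0 6 0.4" --pt "0 0 0 0 0 5 0.4" --pt "0 0 0 0 0 2 0.4" --pt "0 0 0 0 0 0 0.4" --pt "0 0 0 0 0 0 0" --pt "0 0 0 0 0 0 0" --pt "0 0 0 0 0 0 0" --force 60

```text
clock: 14.95
position: [0.6314, 0.0563, 0.1284]
tool_rot: [1.0, -0.002, 0.002, -0.001]
force: [0.1, -0.3, -2.3]
grip_width: 0.0151
```

```bash
python3 p.py .6302 .0565 .19 0 0; python3 -c "
from h import *
c=cam('scene'); save(c,'s6.png',(230,140,420,280),4)"
```

```text
t14.95 pos [0.6314 0.0563 0.1284] psi -0.2 F [ 0.1 -0.3 -2.3] w 0.0151 err mm [-1.2  0.2 61.6] rows 2
[-0.001, -0.002, -0.002, -0.5, -0.0, -31.0, 0.0]
[-0.001, -0.002, -0.002, -0.5, -0.0, -31.0, 0.0]
```

View pics/s6.png

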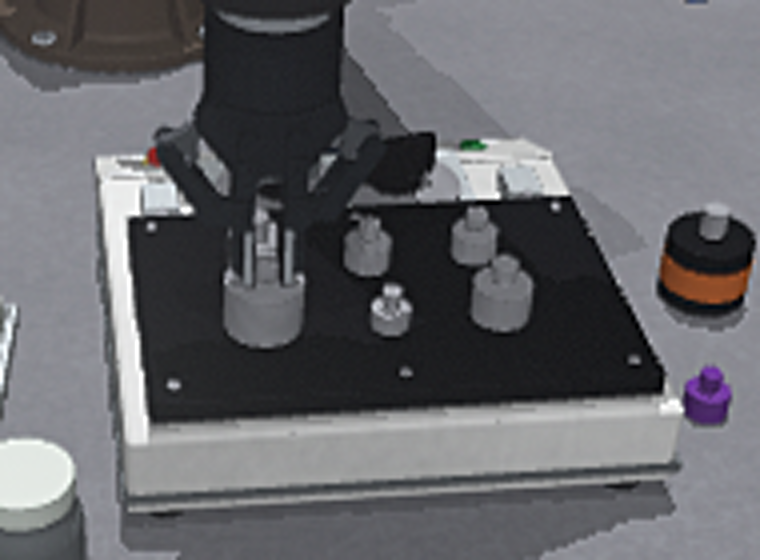

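>>> apply_moves --pt "0 0 0 0 0 0 0" --pt "0 0 0 0 0 0 0" --pt "0 0 0 0 0 -5 0" --pt "0 0 0 0 0 -8 0" --pt "0 0 0 0 0 -8 0" --pt "0 0 0 0 0 -8 0" --pt "0 0 0 0 0 0 0" --pt "0 0 0 0 0 0 0"

```text
clock: 15.8
position: [0.6298, 0.0566, 0.1584]
tool_rot: [1.0, -0.002, -0.0, -0.001]
force: [-0.9, 0.3, -5.7]
grip_width: 0.0152
```

```bash
python3 p.py .6302 .0565 .19 0 0; python3 -c "
from h import *
c=cam('scene'); save(c,'s7.png',(230,140,420,280),4)"
```

```text
t15.80 pos [0.6298 0.0566 0.1584] psi -0.2 F [-0.9  0.3 -5.7] w 0.0152 err mm [ 0.4 -0.1 31.6] rows 1
[-0.002, 0.0, -0.004, 0.5, 0.0, -31.5, 0.0]
```

View pics/s7.png

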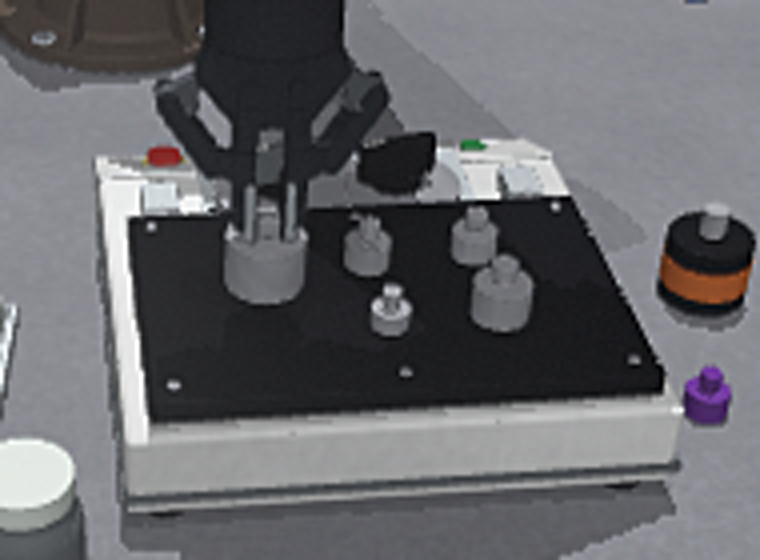

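```bash
python3 p.py .595 -.2908 .18 0 0
```

```text
t15.85 pos [0.6299 0.0566 0.1585] psi -0.2 F [ 0.4  0.1 -4.1] w 0.0149 err mm [ -34.9 -347.4   21.5] rows 9
[-0.0, -0.0, -0.0, -3.5, 38.5, -2.5, 0.0]
[-0.0, -0.0, -0.0, -3.5, 38.5, -2.5, 0.0]
[-0.0, -0.0, -0.0, -4.0, 38.5, -2.5, 0.0]
[-0.0, -0.0, -0.0, -4.0, 38.5, -2.5, 0.0]
[-0.0, -0.0, -0.0, -4.0, 38.5, -2.5, 0.0]
[-0.0, -0.0, -0.0, -4.0, 38.5, -2.5, 0.0]
[-0.0, -0.0, -0.0, -4.0, 38.5, -2.5, 0.0]
[-0.0, -0.0, -0.0, -4.0, 38.5, -2.5, 0.0]
```

>>> apply_moves --pt "0 0 0 0 10 -15 0" --pt "0 0 0 -4 25 -10 0" --pt "0 0 0 -4 38 0 0" --pt "0 0 0 -4 40 0 0" --pt "0 0 0 -4 40 0 0" --pt "0 0 0 -4 40 0 0" --pt "0 0 0 -4 40 0 0" --pt "0 0 0 -4 40 0 0"

```text
clock: 16.65
position: [0.6004, -0.22, 0.1815]
tool_rot: [1.0, 0.002, -0.001, -0.001]
force: [1.4, 0.3, -5.5]
grip_width: 0.0151
```

```bash
python3 p.py .595 -.2908 .18 0 0
```

```text
t16.65 pos [ 0.6004 -0.22    0.1815] psi 0.3 F [ 1.4  0.3 -5.5] w 0.0151 err mm [ -5.4 -70.8  -1.5] rows 2
[-0.001, 0.001, 0.002, -3.0, 35.5, 0.5, 0.0]
[-0.001, 0.001, 0.002, -3.0, 35.5, 0.5, 0.0]
```

>>> apply_moves --pt "0 0 0 -3 30 0 0" --pt "0 0 0 -2 20 0 0" --pt "0 0 0 0 8 5 0" --pt "0 0 0 0 2 15 0" --pt "0 0 0 0 0 20 0" --pt "0 0 0 0 0 20 0" --pt "0 0 0 0 0 15 0" --pt "0 0 0 0 0 0 0"

```text
clock: 17.45
position: [0.5915, -0.2839, 0.0966]
tool_rot: [1.0, -0.0, -0.004, -0.002]
force: [-0.5, -0.3, -5.9]
grip_width: 0.0145
```

```bash
python3 p.py .595 -.2908 .075 0 0
```

```text
t17.45 pos [ 0.5915 -0.2839  0.0966] psi -0.0 F [-0.5 -0.3 -5.9] w 0.0145 err mm [  3.5  -6.9 -21.6] rows 1
[-0.005, 0.008, -0.001, 3.5, 7.0, 21.5, 0.0]
```

>>> apply_moves --pt "-0.005 0.007 0 3 6 0 0" --pt "0 0 0 0 0 8 0" --pt "0 0 0 0 0 8 0" --pt "0 0 0 0 0 4 0" --pt "0 0 0 0 0 0 0" --pt "0 0 0 0 0 0 0" --pt "0 0 0 0 0 0 0" --pt "0 0 0 0 0 0 0"

```text
clock: 18.25
position: [0.5965, -0.289, 0.0765]
tool_rot: [1.0, 0.001, 0.001, 0.001]
force: [0.2, -0.5, -4.1]
grip_width: 0.0146
```

```bash
python3 p.py .595 -.2908 .057 0 0; python3 -c "
from h import *
c=cam('scene'); save(c,'s8.png',(120,130,300,270),4)"
```

```text
t18.25 pos [ 0.5965 -0.289   0.0765] psi 0.1 F [ 0.2 -0.5 -4.1] w 0.0146 err mm [ -1.5  -1.8 -19.5] rows 1
[0.001, -0.003, 0.002, -1.5, 2.0, 19.5, 0.0]
```

View pics/s8.png

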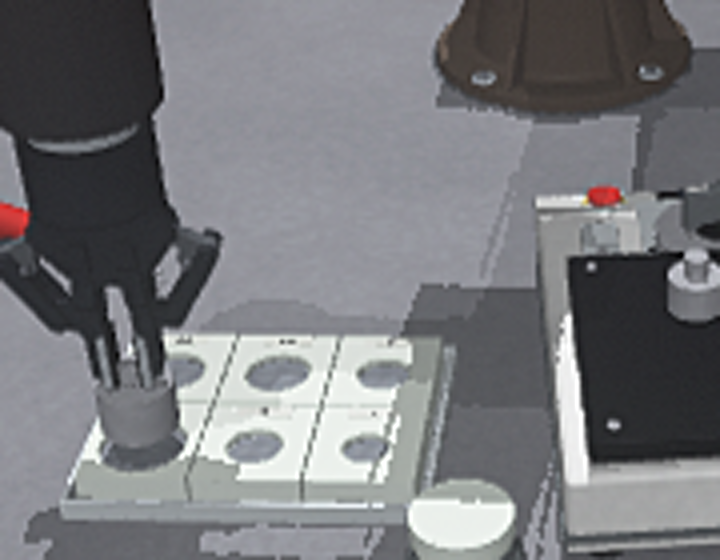

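The 500 g weight hangs upright over the five-dot slot (crop (143,448)) and looks centred. Fine shift, then lower.

>>> apply_moves --pt "0 0 0 -1.5 1.5 0 0" --pt "0 0 0 0 0 5 0" --pt "0 0 0 0 0 5 0" --pt "0 0 0 0 0 4 0" --pt "0 0 0 0 0 2 0" --pt "0 0 0 0 0 0 0" --pt "0 0 0 0 0 0 0" --pt "0 0 0 0 0 0 0"

```text
clock: 19.1
position: [0.5951, -0.2907, 0.0591]
tool_rot: [1.0, 0.001, 0.001, 0.001]
force: [0.3, 0.5, -3.7]
grip_width: 0.0148
```

```bash
python3 p.py .595 -.2908 .057 0 0
```

```text
t19.10 pos [ 0.5951 -0.2907  0.0591] psi 0.1 F [ 0.3  0.5 -3.7] w 0.0148 err mm [-0.1 -0.1 -2.1] rows 1
[0.001, -0.003, 0.002, -0.0, 0.0, 2.0, 0.0]
```

>>> apply_moves --pt "0 0 0 0 0 1 0" --pt "0 0 0 0 0 1 0" --pt "0 0 0 0 0 1 0" --pt "0 0 0 0 0 0.5 0" --pt "0 0 0 0 0 0 0" --pt "0 0 0 0 0 0 0" --pt "0 0 0 0 0 0 0" --pt "0 0 0 0 0 0 0"

```text
clock: 19.9
position: [0.5958, -0.2911, 0.0567]
tool_rot: [1.0, 0.001, 0.002, 0.001]
force: [-0.7, 0.1, -3.8]
grip_width: 0.0149
```

```bash
python3 p.py .595 -.2908 .057 0 0
```

```text
t19.90 pos [ 0.5958 -0.2911  0.0567] psi 0.1 F [-0.7  0.1 -3.8] w 0.0149 err mm [-0.8  0.3  0.3] rows 1
[0.002, -0.005, 0.002, -1.0, -0.5, -0.5, 0.0]
```

>>> apply_moves --pt "0 0 0 -0.5 0 1 0" --pt "0 0 0 0 0 1 0" --pt "0 0 0 0 0 0 0" --pt "0 0 0 0 0 0 0.4" --pt "0 0 0 0 0 0 0.4" --pt "0 0 0 0 0 0 0.4" --pt "0 0 0 0 0 0 0.4" --pt "0 0 0 0 0 0 0.4"

```text
clock: 20.7
position: [0.5974, -0.2919, 0.0573]
tool_rot: [1.0, 0.002, 0.005, 0.002]
force: [-0.5, -0.4, 0.0]
grip_width: 0.0335
```

```bash
python3 p.py .566 .0595 .18 0 0.4; python3 -c "
from h import *
c=cam('scene'); save(c,'s9.png',(120,130,300,270),4)"
```

```text
t20.70 pos [ 0.5974 -0.2919  0.0573] psi 0.2 F [-0.5 -0.4  0. ] w 0.0335 err mm [-31.4 351.4 122.7] rows 9
[0.0, -0.001, 0.0, -3.0, -39.0, -14.0, 0.4]
[0.0, -0.001, 0.0, -3.5, -39.0, -14.0, 0.4]
[0.0, -0.001, 0.0, -3.5, -39.0, -14.0, 0.4]
[0.0, -0.001, 0.0, -3.5, -39.0, -14.0, 0.4]
[0.0, -0.001, 0.0, -3.5, -39.0, -13.5, 0.4]
[0.0, -0.001, 0.0, -3.5, -39.0, -13.5, 0.4]
[0.0, -0.001, 0.0, -3.5, -39.0, -13.5, 0.4]
[0.0, -0.001, 0.0, -3.5, -39.0, -13.5, 0.4]
```

View pics/s9.png

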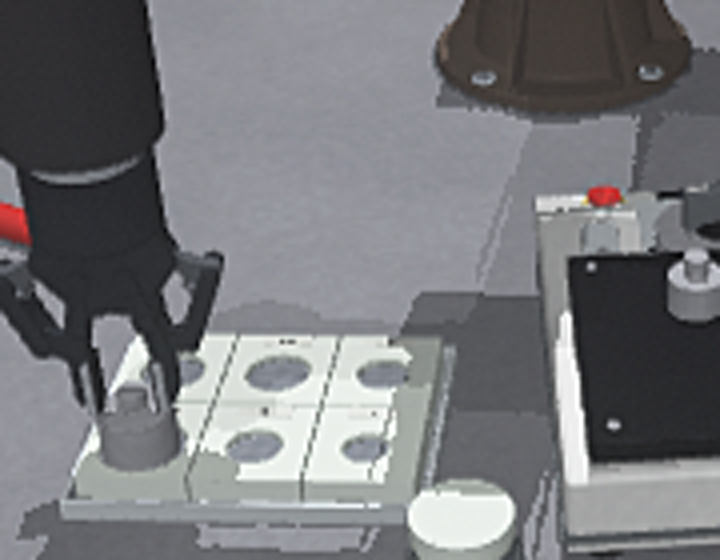

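The 500 g weight sits home in its slot. Next is the 200 g at (.566,.060).

>>> apply_moves --pt "0 0 0 0 0 -20 0.4" --pt "0 0 0 0 0 -40 0.4" --pt "0 0 0 0 -15 -40 0.4" --pt "0 0 0 -4 -40 -15 0.4" --pt "0 0 0 -5 -45 0 0.4" --pt "0 0 0 -5 -45 0 0.4" --pt "0 0 0 -5 -45 0 0.4" --pt "0 0 0 -5 -45 0 0.4"

```text
clock: 21.55
position: [0.5717, -0.0541, 0.1751]
tool_rot: [1.0, -0.003, 0.005, 0.002]
force: [1.7, 0.9, -0.8]
grip_width: 0.0337
```

```bash
python3 p.py .566 .0595 .18 0 0.4; python3 -c "
from h import *
c=cam('scene'); save(c,'s10.png',(130,130,420,280),2.7)"
```

```text
t21.55 pos [ 0.5717 -0.0541  0.1751] psi -0.3 F [ 1.7  0.9 -0.8] w 0.0337 err mm [ -5.7 113.6   4.9] rows 3
[0.001, -0.003, -0.002, -2.0, -38.0, -2.0, 0.4]
[0.001, -0.003, -0.002, -2.0, -38.0, -1.5, 0.4]
[0.001, -0.003, -0.002, -2.0, -38.0, -1.5, 0.4]
```

View pics/s10.png

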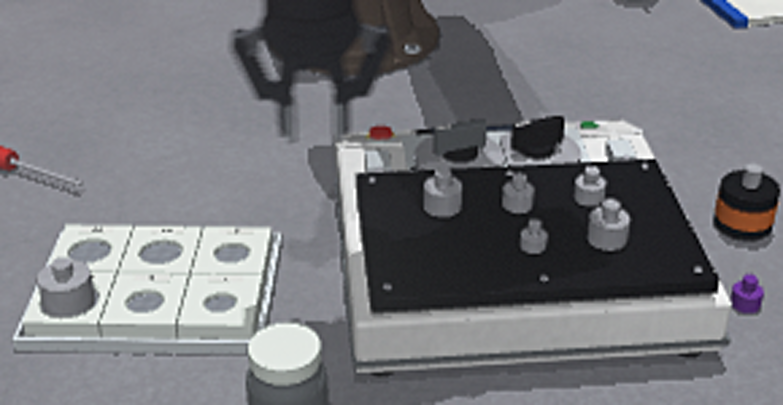

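```bash
cat >> m.py <<'E'
def swei(roi=(255,185,400,240),thr=75):
    c=cam('scene'); f=4; g=fine(c,f); x0,y0,x1,y1=roi
    m=np.zeros_like(g); m[y0*f:y1*f,x0*f:x1*f]=(g[y0*f:y1*f,x0*f:x1*f]>thr)*255
    for k in cv2.findContours(m,cv2.RETR_EXTERNAL,cv2.CHAIN_APPROX_NONE)[0]:
        a=cv2.contourArea(k)/f/f
        if 40<a<700:
            x,y,w,h=cv2.boundingRect(k); ub=(x+w/2)/f; vb=(y+h)/f
            # lowest pixel = near rim of underside
            p=onz(c,ub,vb,.092); o,_=ray(c,ub,vb); s=np.linalg.norm(p-o)/c['fx']; d=w/f*s
            n=(p-o)[:2]; n/=np.linalg.norm(n); print('scene a%.0f d%.1f'%(a,d*1000),(p[:2]+n*d/2).round(4),'px',round(ub),round(vb))
E
python3 -c "
from m import *
swei()"
```

```text
scene a87 d23.4 [0.6349 0.1343] px 328 224
scene a127 d28.9 [0.5681 0.1311] px 322 209
scene a349 d49.8 [0.623  0.2001] px 353 223
```

>>> apply_moves --pt "0 0 0 -2 -35 0 0.4" --pt "0 0 0 -2 -35 0 0.4" --pt "0 0 0 -1 -25 0 0.4" --pt "0 0 0 0 -8 5 0.4" --pt "0 0 0 0 0 10 0.4" --pt "0 0 0 0 0 10 0.4" --pt "0 0 0 0 0 0 0.4" --pt "0 0 0 0 0 0 0.4"

```text
clock: 22.45
position: [0.5667, 0.0531, 0.1478]
tool_rot: [1.0, -0.0, 0.005, 0.002]
force: [0.6, -1.0, 0.2]
grip_width: 0.034
```

```bash
python3 p.py .566 .0595 .1185 0 0.4
```

```text
t22.45 pos [0.5667 0.0531 0.1478] psi -0.0 F [ 0.6 -1.   0.2] w 0.0340 err mm [ -0.7   6.4 -29.3] rows 1
[0.003, -0.01, -0.0, -1.0, -6.5, 29.5, 0.4]
```

>>> apply_moves --pt "0.003 -0.01 0 -0.5 -5.5 0 0.4" --pt "0 0 0 0 0 8 0.4" --pt "0 0 0 0 0 8 0.4" --pt "0 0 0 0 0 7 0.4" --pt "0 0 0 0 0 3 0.4" --pt "0 0 0 0 0 0 0.4" --pt "0 0 0 0 0 0 0.4" --pt "0 0 0 0 0 0 0.4"

```text
clock: 23.25
position: [0.5663, 0.0573, 0.1193]
tool_rot: [1.0, -0.001, -0.001, 0.0]
force: [0.5, -0.1, 0.1]
grip_width: 0.0342
```

```bash
python3 p.py .566 .0595 .1185 0 0.4; python3 -c "
from h import *
c=cam('scene'); save(c,'s11.png',(230,140,420,280),4)"
```

```text
t23.25 pos [0.5663 0.0573 0.1193] psi -0.2 F [ 0.5 -0.1  0.1] w 0.0342 err mm [-0.3  2.2 -0.8] rows 1
[0.0, 0.001, -0.003, -0.5, -2.0, 1.0, 0.4]
```

View pics/s11.png

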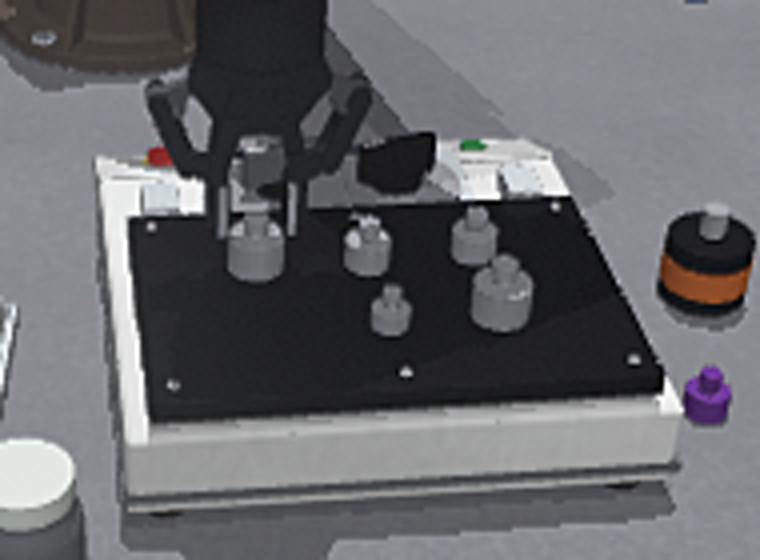

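The fingers straddle the 200 g knob (257,222). Close and lift.

>>> apply_moves --pt "0 0 0 -0.5 -2 1 0.4" --pt "0 0 0 0 0 0 0" --pt "0 0 0 0 0 0 0" --pt "0 0 0 0 0 0 0" --pt "0 0 0 0 0 0 0" --pt "0 0 0 0 0 0 0" --pt "0 0 0 0 0 0 0" --pt "0 0 0 0 0 0 0"

```text
clock: 24.1
position: [0.5661, 0.0595, 0.1191]
tool_rot: [1.0, -0.001, 0.0, -0.0]
force: [-0.1, -0.2, -0.1]
grip_width: 0.0129
```

```bash
python3 p.py .516 -.2828 .18 0 0
```

```text
t24.10 pos [0.5661 0.0595 0.1191] psi -0.1 F [-0.1 -0.2 -0.1] w 0.0129 err mm [ -50.1 -342.3   60.9] rows 9
[-0.0, -0.0, -0.0, -5.5, 38.0, -7.0, 0.0]
[-0.0, -0.0, -0.0, -5.5, 38.0, -7.0, 0.0]
[-0.0, -0.0, -0.0, -5.5, 38.0, -7.0, 0.0]
[-0.0, -0.0, -0.0, -5.5, 38.0, -7.0, 0.0]
[-0.0, -0.0, -0.0, -5.5, 38.0, -7.0, 0.0]
[-0.0, -0.0, -0.0, -5.5, 38.0, -7.0, 0.0]
[-0.0, -0.0, -0.0, -5.5, 38.0, -7.0, 0.0]
[-0.0, -0.0, -0.0, -5.5, 38.0, -7.0, 0.0]
```

>>> apply_moves --pt "0 0 0 0 0 -15 0" --pt "0 0 0 0 10 -25 0" --pt "0 0 0 -6 30 -15 0" --pt "0 0 0 -7 40 0 0" --pt "0 0 0 -7 42 0 0" --pt "0 0 0 -7 42 0 0" --pt "0 0 0 -7 42 0 0" --pt "0 0 0 -7 42 0 0"

```text
clock: 24.9
position: [0.5232, -0.1914, 0.1744]
tool_rot: [1.0, 0.003, -0.001, -0.0]
force: [0.5, 0.2, -1.6]
grip_width: 0.0129
```

```bash
python3 p.py .5163 -.2828 .17 0 0
```

```text
t24.90 pos [ 0.5232 -0.1914  0.1744] psi 0.3 F [ 0.5  0.2 -1.6] w 0.0129 err mm [ -6.9 -91.4  -4.4] rows 3
[-0.0, 0.001, 0.002, -2.5, 30.5, 1.5, 0.0]
[-0.0, 0.001, 0.002, -2.5, 30.5, 1.5, 0.0]
[-0.0, 0.001, 0.002, -2.5, 30.5, 1.5, 0.0]
```

>>> apply_moves --pt "0 0 0 -2 38 0 0" --pt "0 0 0 -1 30 0 0" --pt "0 0 0 -1 15 5 0" --pt "0 0 0 0 5 15 0" --pt "0 0 0 0 0 25 0" --pt "0 0 0 0 0 25 0" --pt "0 0 0 0 0 15 0" --pt "0 0 0 0 0 0 0"

```text
clock: 25.7
position: [0.5149, -0.2886, 0.0844]
tool_rot: [1.0, -0.002, -0.002, -0.001]
force: [-0.0, -0.0, -2.2]
grip_width: 0.0128
```

```bash
python3 p.py .5163 -.2828 .067 0 0
```

```text
t25.70 pos [ 0.5149 -0.2886  0.0844] psi -0.2 F [-0.  -0.  -2.2] w 0.0128 err mm [  1.4   5.8 -17.4] rows 1
[-0.002, 0.005, -0.004, 1.5, -6.0, 17.5, 0.0]
```

>>> apply_moves --pt "0 0.005 0 1 -5 0 0" --pt "0 0 0 0 0 6 0" --pt "0 0 0 0 0 6 0" --pt "0 0 0 0 0 4 0" --pt "0 0 0 0 0 0 0" --pt "0 0 0 0 0 0 0" --pt "0 0 0 0 0 0 0" --pt "0 0 0 0 0 0 0"

```text
clock: 26.5
position: [0.518, -0.2832, 0.0704]
tool_rot: [1.0, -0.001, 0.002, -0.001]
force: [0.3, -0.2, -2.1]
grip_width: 0.0125
```

```bash
python3 p.py .5163 -.2828 .0475 0 0; python3 -c "
from h import *
c=cam('scene'); save(c,'s12.png',(120,130,300,270),4)"
```

```text
t26.50 pos [ 0.518  -0.2832  0.0704] psi -0.2 F [ 0.3 -0.2 -2.1] w 0.0125 err mm [ -1.7   0.4 -22.9] rows 1
[-0.001, -0.005, -0.003, -2.0, -0.5, 23.0, 0.0]
```

View pics/s12.png

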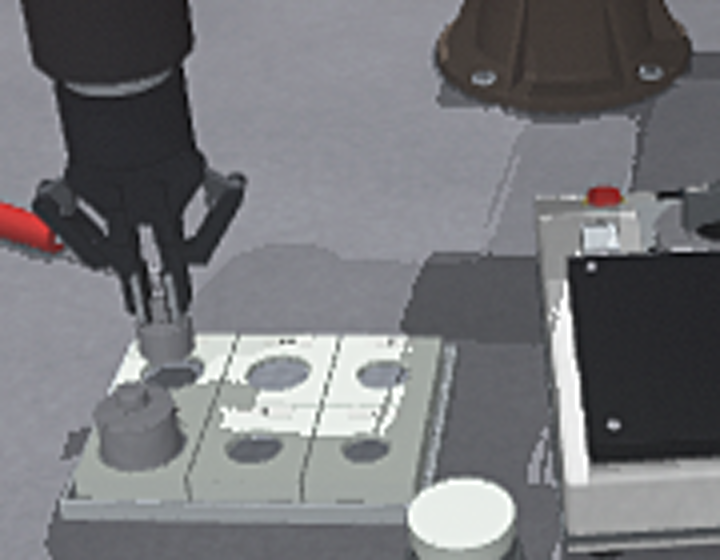

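The weight is above the two-dot slot (173,373). Lower.

>>> apply_moves --pt "0 -0.005 0 -1.5 0 3 0" --pt "0 0 0 0 0 6 0" --pt "0 0 0 0 0 6 0" --pt "0 0 0 0 0 4 0" --pt "0 0 0 0 0 2 0" --pt "0 0 0 0 0 1 0" --pt "0 0 0 0 0 0 0" --pt "0 0 0 0 0 0 0"

```text
clock: 27.35
position: [0.5166, -0.2836, 0.047]
tool_rot: [1.0, -0.001, -0.0, -0.0]
force: [-0.4, -0.0, -0.9]
grip_width: 0.0126
```

```bash
python3 p.py .5163 -.2828 .0475 0 0
```

```text
t27.35 pos [ 0.5166 -0.2836  0.047 ] psi -0.1 F [-0.4 -0.  -0.9] w 0.0126 err mm [-0.3  0.8  0.5] rows 1
[-0.001, 0.001, -0.002, -0.5, -1.0, -0.5, 0.0]
```

>>> apply_moves --pt "0 0 0 0 0 1 0" --pt "0 0 0 0 0 0.5 0" --pt "0 0 0 0 0 0 0.4" --pt "0 0 0 0 0 0 0.4" --pt "0 0 0 0 0 0 0.4" --pt "0 0 0 0 0 -15 0.4" --pt "0 0 0 0 0 -35 0.4" --pt "0 0 0 0 -15 -40 0.4"

```text
clock: 28.15
position: [0.514, -0.2688, 0.1332]
tool_rot: [1.0, -0.002, -0.005, -0.001]
force: [0.6, 0.6, 0.7]
grip_width: 0.0343
```

```bash
python3 p.py .568 .1303 .18 0 0.4;python3 -c "
from h import *
c=cam('scene'); save(c,'s13.png',(120,130,300,270),4)"
```

```text
t28.15 pos [ 0.514  -0.2688  0.1332] psi -0.2 F [0.6 0.6 0.7] w 0.0343 err mm [ 54.  399.1  46.8] rows 10
[-0.0, 0.001, -0.0, 5.0, -40.0, -4.5, 0.4]
[-0.0, 0.001, -0.0, 5.0, -40.0, -4.5, 0.4]
[-0.0, 0.001, -0.0, 5.0, -40.0, -4.5, 0.4]
[-0.0, 0.001, -0.0, 5.5, -40.0, -4.5, 0.4]
[-0.0, 0.001, -0.0, 5.5, -40.0, -4.5, 0.4]
[-0.0, 0.001, -0.0, 5.5, -40.0, -4.5, 0.4]
[-0.0, 0.001, -0.0, 5.5, -40.0, -4.5, 0.4]
[-0.0, 0.001, -0.0, 5.5, -40.0, -4.5, 0.4]
```

View pics/s13.png

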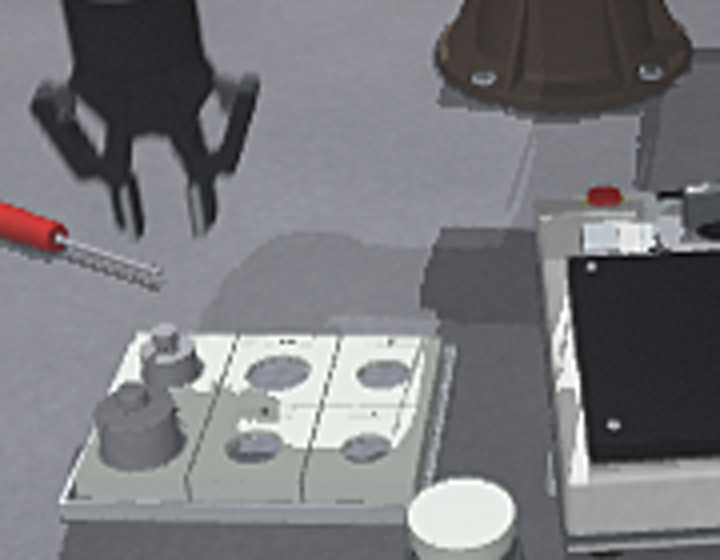

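The 200 g weight at (170,355) looks tilted, so I'll enlarge it.

```bash
python3 -c "
from h import *
c=cam('scene'); save(c,'s14.png',(135,205,195,255),12)
c=cam('top'); save(c,'t14.png',(315,170,415,250),7)"
```

```text
(no output)
```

View pics/s14.png

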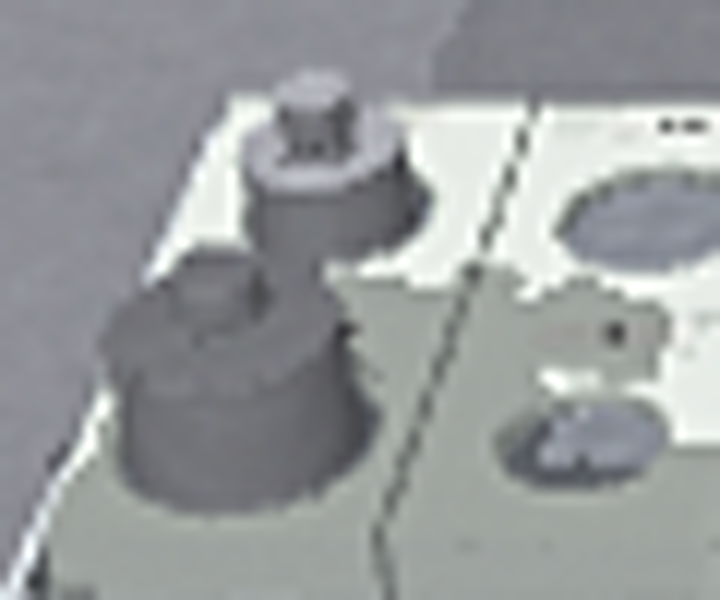

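View pics/t14.png

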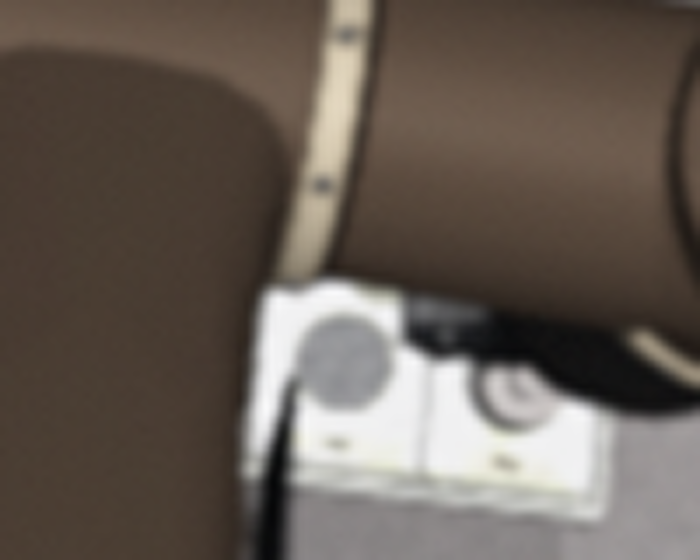

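>>> apply_moves --pt "0 0 0 4 -30 -20 0.4" --pt "0 0 0 7 -42 -15 0.4" --pt "0 0 0 7 -45 0 0.4" --pt "0 0 0 7 -45 0 0.4" --pt "0 0 0 7 -45 0 0.4" --pt "0 0 0 6 -45 0 0.4" --pt "0 0 0 6 -45 0 0.4" --pt "0 0 0 6 -45 0 0.4"

```text
clock: 29.1
position: [0.5667, 0.0805, 0.1663]
tool_rot: [1.0, -0.006, -0.004, -0.001]
force: [0.7, 0.1, -0.4]
grip_width: 0.034
```

```bash
python3 p.py .568 .1303 .17 0 0.4;python3 -c "
from m import *
swei()
c=cam('top'); save(c,'t15.png',(315,170,415,250),7)
c=cam('scene'); save(c,'s15.png',(135,205,195,255),12)"
```

```text
t29.10 pos [0.5667 0.0805 0.1663] psi -0.7 F [ 0.7  0.1 -0.4] w 0.0340 err mm [ 1.3 49.8  3.7] rows 2
[-0.001, 0.004, -0.006, 0.5, -25.0, -2.0, 0.4]
[-0.001, 0.004, -0.006, 0.5, -25.0, -2.0, 0.4]
scene a88 d23.4 [0.6349 0.1343] px 328 224
scene a132 d29.6 [0.5678 0.1315] px 322 209
scene a340 d49.2 [0.6233 0.1997] px 353 223
```

View pics/t15.png

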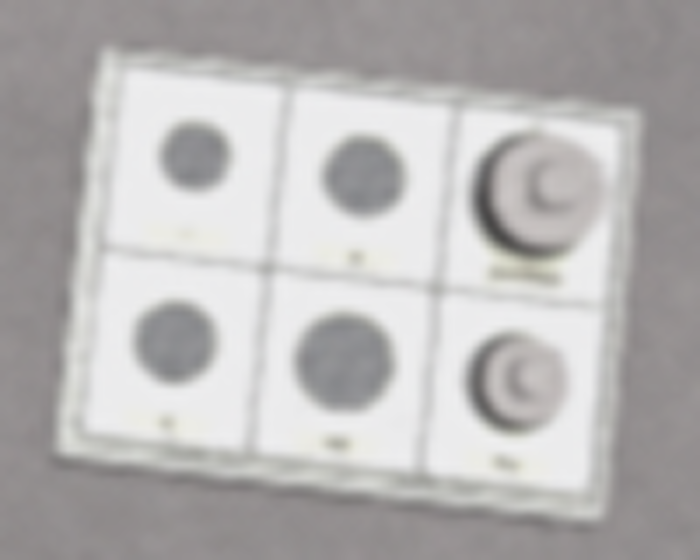

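View pics/s15.png

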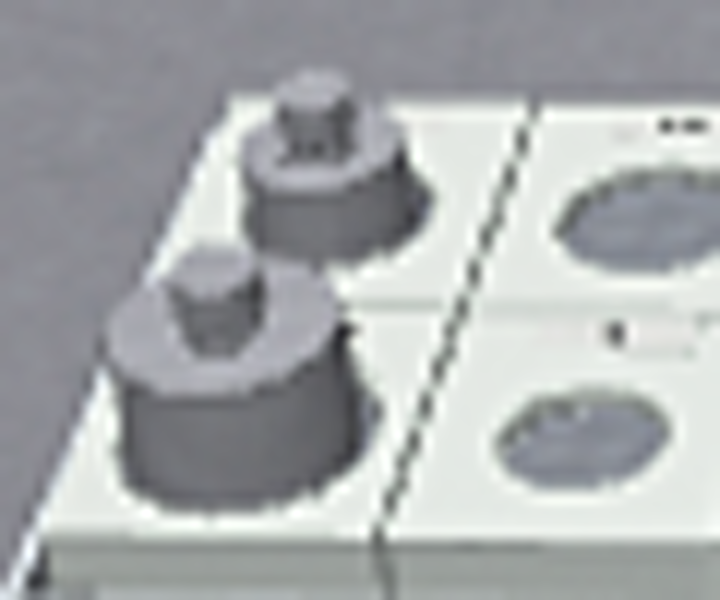

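```bash
cat >> m.py <<'E'
def rackcheck():
    c=cam('top'); P=cloud(c); Ps=cloud(cam('scene'))
    S={'500':(.594,-.2908),'200b':(.516,-.2828),'200a':(.5233,-.213),'100b':(.5301,-.1435),'100a':(.6009,-.221),'50':(.6079,-.151)}
    for n,(x,y) in S.items():
        o=[n]
        for Q in (P,Ps):
            q=Q.reshape(-1,3); q=q[(np.hypot(q[:,0]-x,q[:,1]-y)<.03)&(q[:,2]>.031)]
            if len(q)>8:
                zt=np.percentile(q[:,2],98); kn=q[q[:,2]>zt-.005]
                o+= ['n%d'%len(q),'ztop %.4f'%zt,'knob',(kn[:,:2].mean(0)-[x,y]).round(4)]
        print(*o)
E
python3 -c "
from m import *
rackcheck()"
```

```text
500 n245 ztop 0.0697 knob [-0.0027  0.0003] n326 ztop 0.0684 knob [ 0.0009 -0.0014]
200b n135 ztop 0.0615 knob [-0.0011  0.0009] n154 ztop 0.0596 knob [ 0.0024 -0.0017]
200a
100b
100a
50
```

Both are seated. Their tops are .060 and .069, matching floor plus weight height within noise, and the lean was only perspective. Next is the 100 g at (.568,.130).

>>> apply_moves --pt "0 0.004 0 0 -22 0 0.4" --pt "0 0 0 0 -20 0 0.4" --pt "0 0 0 0 -4 0 0.4" --pt "0 0 0 0 0 10 0.4" --pt "0 0 0 0 0 15 0.4" --pt "0 0 0 0 0 8 0.4" --pt "0 0 0 0 0 0 0.4" --pt "0 0 0 0 0 0 0.4"

```text
clock: 30.15
position: [0.5653, 0.1152, 0.1286]
tool_rot: [1.0, -0.011, -0.004, 0.001]
force: [0.3, 0.2, 0.9]
grip_width: 0.0341
```

```bash
python3 p.py .568 .1303 .113 0 0.4
```

```text
t30.15 pos [0.5653 0.1152 0.1286] psi -1.3 F [0.3 0.2 0.9] w 0.0341 err mm [  2.7  15.1 -15.6] rows 1
[0.001, 0.008, -0.022, 2.5, -15.0, 15.5, 0.4]
```

>>> apply_moves --pt "0 0.008 -0.02 2 -8 0 0.4" --pt "0 0 0 0.5 -6 0 0.4" --pt "0 0 0 0 0 0 0.4" --pt "0 0 0 0 0 0 0.4" --pt "0 0 0 0 0 0 0.4" --pt "0 0 0 0 0 0 0.4" --pt "0 0 0 0 0 0 0.4" --pt "0 0 0 0 0 0 0.4"

```text
clock: 30.95
position: [0.5692, 0.1308, 0.1304]
tool_rot: [1.0, -0.0, 0.002, -0.0]
force: [0.0, -0.1, 0.4]
grip_width: 0.0344
```

```bash
python3 p.py .568 .1303 .113 0 0.4; python3 -c "
from h import *
c=cam('scene'); save(c,'s16.png',(230,140,420,280),4)"
```

```text
t30.95 pos [0.5692 0.1308 0.1304] psi -0.0 F [ 0.  -0.1  0.4] w 0.0344 err mm [ -1.2  -0.5 -17.4] rows 1
[-0.0, -0.003, -0.0, -1.0, 0.5, 17.5, 0.4]
```

View pics/s16.png

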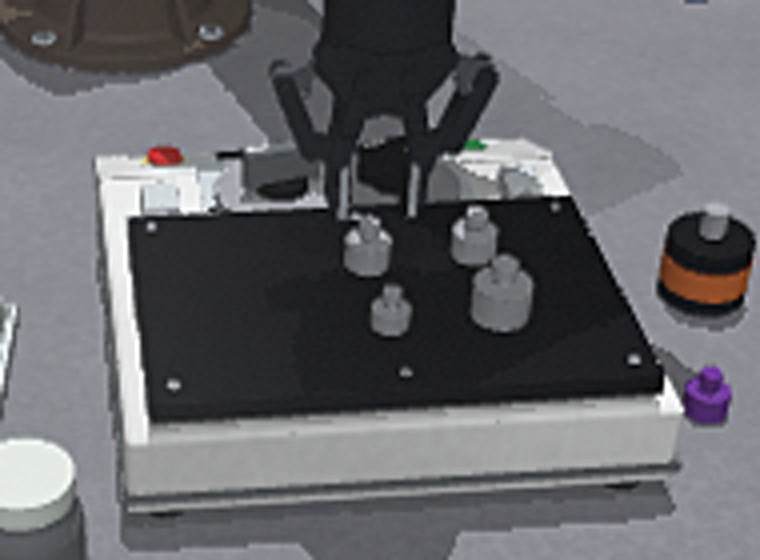

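>>> apply_moves --pt "0 0 0 -1 1 6 0.4" --pt "0 0 0 0 0 6 0.4" --pt "0 0 0 0 0 4 0.4" --pt "0 0 0 0 0 1 0.4" --pt "0 0 0 0 0 0 0" --pt "0 0 0 0 0 0 0" --pt "0 0 0 0 0 0 0" --pt "0 0 0 0 0 0 0"

```text
clock: 31.8
position: [0.5678, 0.1292, 0.1114]
tool_rot: [1.0, -0.0, 0.001, 0.0]
force: [0.3, 0.1, -1.9]
grip_width: 0.0105
```

```bash
python3 p.py .5303 -.1435 .17 0 0
```

```text
t31.80 pos [0.5678 0.1292 0.1114] psi -0.0 F [ 0.3  0.1 -1.9] w 0.0105 err mm [ -37.5 -272.7   58.6] rows 7
[0.0, -0.0, -0.0, -5.5, 39.0, -8.5, 0.0]
[0.0, -0.0, -0.0, -5.5, 39.0, -8.5, 0.0]
[0.0, -0.0, -0.0, -5.5, 39.0, -8.5, 0.0]
[0.0, -0.0, -0.0, -5.5, 39.0, -8.5, 0.0]
[0.0, -0.0, -0.0, -5.5, 39.0, -8.5, 0.0]
[0.0, -0.0, -0.0, -5.5, 39.0, -8.5, 0.0]
[0.0, -0.0, -0.0, -5.5, 39.0, -8.5, 0.0]
```

>>> apply_moves --pt "0 0 0 0 0 -15 0" --pt "0 0 0 0 10 -25 0" --pt "0 0 0 -6 30 -15 0" --pt "0 0 0 -6 40 0 0" --pt "0 0 0 -7 42 0 0" --pt "0 0 0 -7 42 0 0" --pt "0 0 0 -7 42 0 0" --pt "0 0 0 -3 35 0 0"

```text
clock: 32.6
position: [0.5315, -0.1151, 0.1691]
tool_rot: [1.0, 0.004, 0.002, 0.0]
force: [0.1, 0.8, -1.2]
grip_width: 0.0104
```

```bash
python3 p.py .5301 -.1435 .16 0 0
```

```text
t32.60 pos [ 0.5315 -0.1151  0.1691] psi 0.4 F [ 0.1  0.8 -1.2] w 0.0104 err mm [ -1.4 -28.4  -9.1] rows 1
[0.0, -0.005, 0.007, -1.5, 28.5, 9.0, 0.0]
```

>>> apply_moves --pt "0 0 0 -1 16 0 0" --pt "0 0 0 0 6 0 0" --pt "0 0 0 0 0 10 0" --pt "0 0 0 0 0 25 0" --pt "0 0 0 0 0 30 0" --pt "0 0 0 0 0 20 0" --pt "0 0 0 0 0 5 0" --pt "0 0 0 0 0 0 0"

```text
clock: 33.4
position: [0.5308, -0.1379, 0.0745]
tool_rot: [1.0, 0.002, 0.003, -0.0]
force: [-0.1, 0.0, -0.5]
grip_width: 0.0104
```

```bash
python3 p.py .5301 -.1435 .06 0 0
```

```text
t33.40 pos [ 0.5308 -0.1379  0.0745] psi 0.3 F [-0.1  0.  -0.5] w 0.0104 err mm [ -0.7  -5.6 -14.5] rows 1
[-0.001, -0.006, 0.005, -1.0, 5.5, 14.5, 0.0]
```

>>> apply_moves --pt "0 -0.006 0.005 -0.5 5 0 0" --pt "0 0 0 0 0 5 0" --pt "0 0 0 0 0 5 0" --pt "0 0 0 0 0 2 0" --pt "0 0 0 0 0 0 0" --pt "0 0 0 0 0 0 0" --pt "0 0 0 0 0 0 0" --pt "0 0 0 0 0 0 0"

```text
clock: 34.2
position: [0.5329, -0.1425, 0.065]
tool_rot: [1.0, 0.0, 0.003, -0.0]
force: [0.0, -0.3, -1.4]
grip_width: 0.0105
```

```bash
python3 p.py .5301 -.1435 .040 0 0; python3 -c "
from h import *
c=cam('scene'); save(c,'s17.png',(120,130,300,270),4)"
```

```text
t34.20 pos [ 0.5329 -0.1425  0.065 ] psi 0.0 F [ 0.  -0.3 -1.4] w 0.0105 err mm [ -2.8  -1.  -25. ] rows 1
[-0.001, -0.006, 0.0, -3.0, 1.0, 25.0, 0.0]
```

View pics/s17.png

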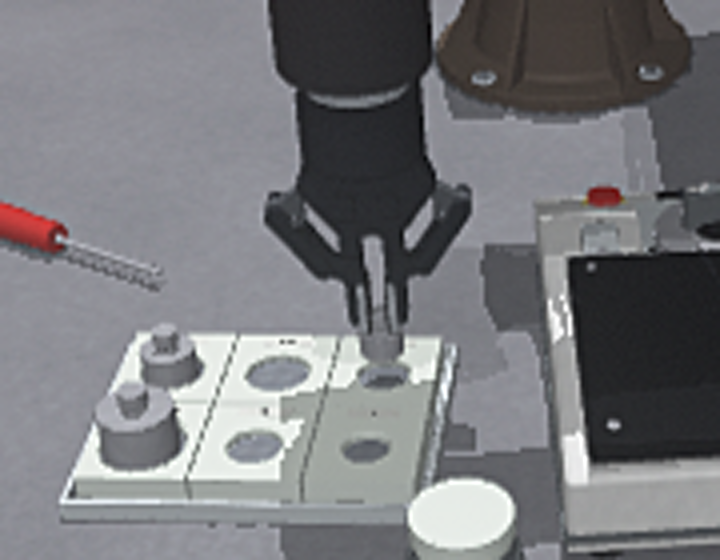

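The 100 g weight hangs over the one-dot slot (383,375). Lower.

>>> apply_moves --pt "0 -0.006 0 -2.5 1 4 0" --pt "0 0 0 0 0 6 0" --pt "0 0 0 0 0 6 0" --pt "0 0 0 0 0 4 0" --pt "0 0 0 0 0 2 0" --pt "0 0 0 0 0 0 0" --pt "0 0 0 0 0 0 0" --pt "0 0 0 0 0 0 0"

```text
clock: 35.05
position: [0.5299, -0.1436, 0.0405]
tool_rot: [1.0, 0.0, -0.001, -0.0]
force: [-0.2, -0.2, -1.1]
grip_width: 0.0108
```

```bash
python3 p.py .5301 -.1435 .040 0 0
```

```text
t35.05 pos [ 0.5299 -0.1436  0.0405] psi 0.0 F [-0.2 -0.2 -1.1] w 0.0108 err mm [ 0.2  0.1 -0.5] rows 1
[-0.001, 0.002, 0.0, 0.0, -0.0, 0.5, 0.0]
```

>>> apply_moves --pt "0 0 0 0 0 1 0" --pt "0 0 0 0 0 0.5 0" --pt "0 0 0 0 0 0 0.35" --pt "0 0 0 0 0 0 0.35" --pt "0 0 0 0 0 0 0.35" --pt "0 0 0 0 0 -15 0.35" --pt "0 0 0 0 0 -35 0.35" --pt "0 0 0 0 -15 -40 0.35"

```text
clock: 35.85
position: [0.5268, -0.1294, 0.1266]
tool_rot: [1.0, -0.001, -0.006, -0.0]
force: [1.7, -0.2, 0.4]
grip_width: 0.03
```

```bash
python3 p.py .5614 .2002 .17 0 0.35
```

```text
t35.85 pos [ 0.5268 -0.1294  0.1266] psi -0.1 F [ 1.7 -0.2  0.4] w 0.0300 err mm [ 34.6 329.6  43.4] rows 8
[-0.0, 0.001, -0.0, 4.0, -41.0, -5.5, 0.35]
[-0.0, 0.001, -0.0, 4.0, -41.0, -5.5, 0.35]
[-0.0, 0.001, -0.0, 4.0, -41.0, -5.5, 0.35]
[-0.0, 0.001, -0.0, 4.0, -41.0, -5.5, 0.35]
[-0.0, 0.001, -0.0, 4.5, -41.0, -5.5, 0.35]
[-0.0, 0.001, -0.0, 4.5, -41.0, -5.5, 0.35]
[-0.0, 0.001, -0.0, 4.5, -41.0, -5.5, 0.35]
[-0.0, 0.001, -0.0, 4.5, -41.0, -5.5, 0.35]
```

>>> apply_moves --pt "0 0 0 3 -25 -25 0.35" --pt "0 0 0 5 -40 -15 0.35" --pt "0 0 0 5 -44 0 0.35" --pt "0 0 0 5 -44 0 0.35" --pt "0 0 0 5 -44 0 0.35" --pt "0 0 0 5 -44 0 0.35" --pt "0 0 0 4 -35 0 0.35" --pt "0 0 0 2 -20 0 0.35"

```text
clock: 36.65
position: [0.5661, 0.1769, 0.1783]
tool_rot: [1.0, -0.003, 0.002, -0.002]
force: [-0.0, -0.3, -0.1]
grip_width: 0.0302
```

```bash
python3 p.py .5614 .2002 .135 0 0.35; python3 -c "
from m import *
swei(); rackcheck()
c=cam('scene'); save(c,'s18.png',(130,130,420,280),2.7)"
```

```text
t36.65 pos [0.5661 0.1769 0.1783] psi -0.3 F [-0.  -0.3 -0.1] w 0.0302 err mm [ -4.7  23.3 -43.3] rows 2
[-0.002, -0.002, -0.003, -2.5, -11.5, 21.5, 0.35]
[-0.002, -0.002, -0.003, -2.5, -11.5, 21.5, 0.35]
scene a88 d24.0 [0.6346 0.1341] px 328 224
scene a346 d49.2 [0.6233 0.1997] px 353 223
500 n245 ztop 0.0697 knob [-0.0026 -0.0001] n325 ztop 0.0678 knob [ 0.0005 -0.0011]
200b n132 ztop 0.0610 knob [-0.0018  0.0004] n153 ztop 0.0593 knob [ 0.0025 -0.0018]
200a
100b n87 ztop 0.0540 knob [-0.0009 -0.0003] n93 ztop 0.0525 knob [ 0.0021 -0.0005]
100a n10 ztop 0.0330 knob [0.0034 0.0035]
50 n12 ztop 0.0328 knob [-0.0011  0.0051]
```

View pics/s18.png

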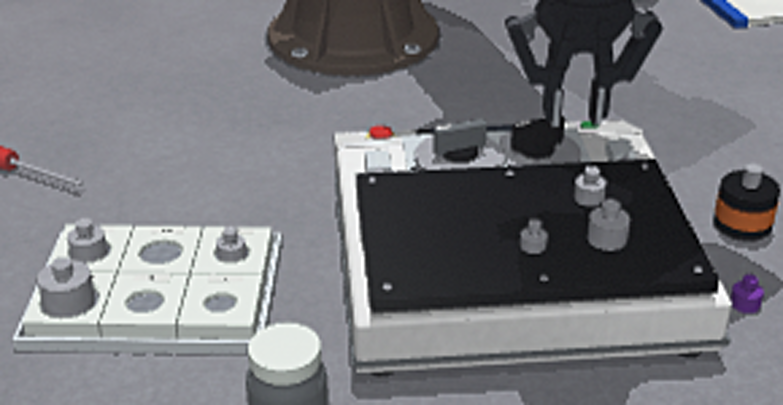

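Three weights are seated, and 100, 50 and 200 remain unmoved. Continue to the second 100 g, crop (590,187).

>>> apply_moves --pt "0 0 0 -4 -14 0 0.35" --pt "0 0 0 0 -7 0 0.35" --pt "0 0 0 0 0 10 0.35" --pt "0 0 0 0 0 18 0.35" --pt "0 0 0 0 0 12 0.35" --pt "0 0 0 0 0 0 0.35" --pt "0 0 0 0 0 0 0.35" --pt "0 0 0 0 0 0 0.35"

```text
clock: 37.65
position: [0.5614, 0.1926, 0.1357]
tool_rot: [1.0, -0.005, 0.001, -0.002]
force: [-0.6, 0.2, 0.8]
grip_width: 0.0298
```

```bash
python3 p.py .5614 .2002 .1125 0 0.35; python3 -c "
from h import *
c=cam('scene'); save(c,'s19.png',(230,140,420,280),4)"
```

```text
t37.65 pos [0.5614 0.1926 0.1357] psi -0.6 F [-0.6  0.2  0.8] w 0.0298 err mm [ -0.    7.6 -23.2] rows 1
[-0.003, -0.003, -0.01, -0.0, -7.5, 23.0, 0.35]
```

View pics/s19.png

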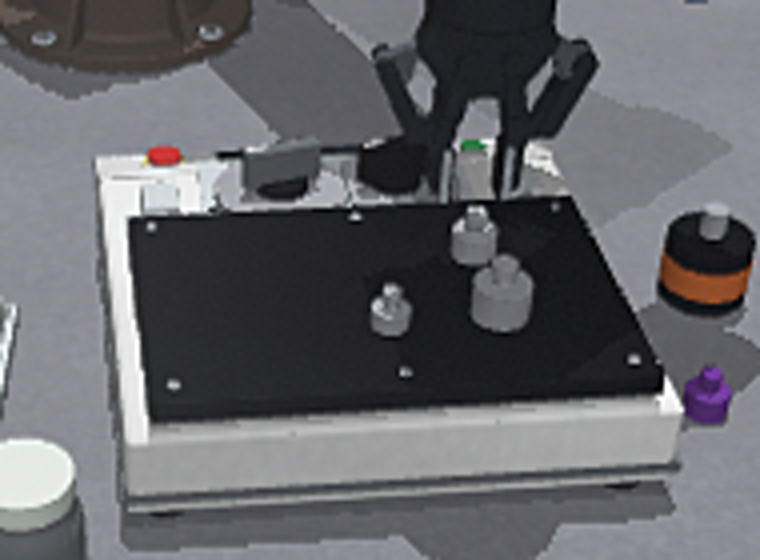

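>>> apply_moves --pt "0 0 -0.01 0 -6.5 0 0.35" --pt "0 0 0 0 0 6 0.35" --pt "0 0 0 0 0 7 0.35" --pt "0 0 0 0 0 6 0.35" --pt "0 0 0 0 0 3 0.35" --pt "0 0 0 0 0 0 0.35" --pt "0 0 0 0 0 0 0.35" --pt "0 0 0 0 0 0 0.35"

```text
clock: 38.5
position: [0.5622, 0.2002, 0.1128]
tool_rot: [1.0, 0.0, 0.002, -0.002]
force: [-0.2, -0.8, -0.3]
grip_width: 0.03
```

```bash
python3 p.py .5614 .2002 .1125 0 0.35; python3 -c "
from h import *
c=cam('scene'); save(c,'s20.png',(230,140,420,280),4)"
```

```text
t38.50 pos [0.5622 0.2002 0.1128] psi 0.0 F [-0.2 -0.8 -0.3] w 0.0300 err mm [-0.8 -0.  -0.3] rows 1
[-0.004, -0.004, 0.001, -1.0, 0.0, 0.5, 0.35]
```

View pics/s20.png

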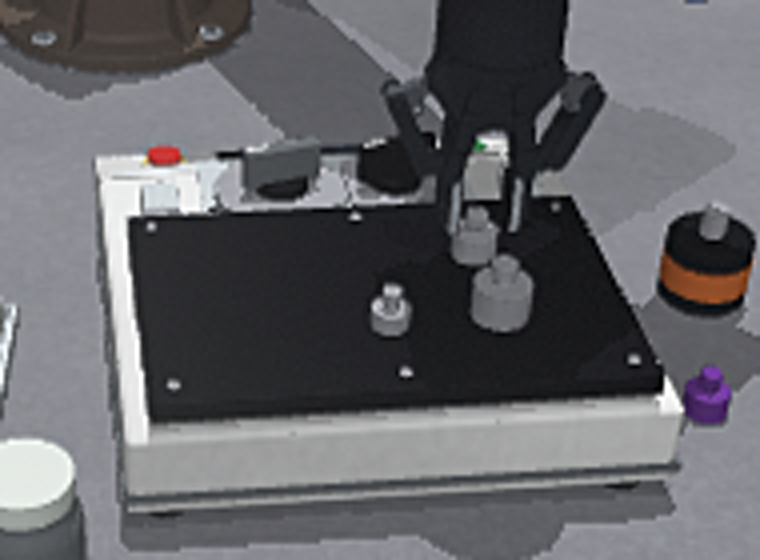

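The fingers look about 2–3 mm to the right of the knob (478,218). I'll shift slightly, then close.

>>> apply_moves --pt "0 0 0 -1 2 0 0.35" --pt "0 0 0 0 0 0 0" --pt "0 0 0 0 0 0 0" --pt "0 0 0 0 0 0 0" --pt "0 0 0 0 0 0 0" --pt "0 0 0 0 0 0 0" --pt "0 0 0 0 0 0 0" --pt "0 0 0 0 0 0 0"

```text
clock: 39.35
position: [0.5614, 0.1982, 0.1136]
tool_rot: [1.0, 0.0, 0.003, -0.003]
force: [-0.4, -0.2, -0.2]
grip_width: 0.0107
```

```bash
python3 p.py .6009 -.221 .17 0 0
```

```text
t39.35 pos [0.5614 0.1982 0.1136] psi 0.0 F [-0.4 -0.2 -0.2] w 0.0107 err mm [  39.5 -419.2   56.4] rows 11
[-0.0, -0.0, 0.0, 3.5, 38.0, -5.5, 0.0]
[-0.0, -0.0, 0.0, 3.5, 38.0, -5.5, 0.0]
[-0.0, -0.0, 0.0, 3.5, 38.0, -5.5, 0.0]
[-0.0, -0.0, 0.0, 3.5, 38.0, -5.5, 0.0]
[-0.0, -0.0, 0.0, 3.5, 38.0, -5.0, 0.0]
[-0.0, -0.0, 0.0, 3.5, 38.0, -5.0, 0.0]
[-0.0, -0.0, 0.0, 3.5, 38.0, -5.0, 0.0]
[-0.0, -0.0, 0.0, 3.5, 38.0, -5.0, 0.0]
```

>>> apply_moves --pt "0 0 0 0 0 -15 0" --pt "0 0 0 0 10 -25 0" --pt "0 0 0 3 30 -15 0" --pt "0 0 0 5 40 0 0" --pt "0 0 0 5 45 0 0" --pt "0 0 0 5 45 0 0" --pt "0 0 0 5 45 0 0" --pt "0 0 0 5 45 0 0"

```text
clock: 40.15
position: [0.5904, -0.0652, 0.1693]
tool_rot: [1.0, 0.005, 0.003, -0.002]
force: [1.7, -0.4, 0.1]
grip_width: 0.0101
```

```bash
python3 p.py .6009 -.221 .16 0 0
```

```text
t40.15 pos [ 0.5904 -0.0652  0.1693] psi 0.6 F [ 1.7 -0.4  0.1] w 0.0101 err mm [  10.5 -155.8   -9.3] rows 4
[-0.001, -0.001, 0.003, 2.0, 39.0, 2.0, 0.0]
[-0.001, -0.001, 0.003, 2.5, 39.0, 2.0, 0.0]
[-0.001, -0.001, 0.003, 2.5, 39.0, 2.5, 0.0]
[-0.001, -0.001, 0.003, 2.5, 39.0, 2.5, 0.0]
```

>>> apply_moves --pt "0 0 0 3 42 0 0" --pt "0 0 0 3 42 0 0" --pt "0 0 0 2 38 0 0" --pt "0 0 0 1 18 0 0" --pt "0 0 0 0 6 10 0" --pt "0 0 0 0 0 25 0" --pt "0 0 0 0 0 25 0" --pt "0 0 0 0 0 10 0"

```text
clock: 40.95
position: [0.6004, -0.2225, 0.0954]
tool_rot: [1.0, 0.002, 0.004, -0.002]
force: [-1.3, -1.0, -0.9]
grip_width: 0.0107
```

```bash
python3 p.py .6009 -.221 .065 0 0
```

```text
t40.95 pos [ 0.6004 -0.2225  0.0954] psi 0.2 F [-1.3 -1.  -0.9] w 0.0107 err mm [  0.5   1.5 -30.4] rows 1
[-0.005, -0.007, 0.003, 0.5, -1.5, 30.5, 0.0]
```

>>> apply_moves --pt "-0.005 -0.007 0 0 -1 5 0" --pt "0 0 0 0 0 12 0" --pt "0 0 0 0 0 8 0" --pt "0 0 0 0 0 0 0" --pt "0 0 0 0 0 0 0" --pt "0 0 0 0 0 0 0" --pt "0 0 0 0 0 0 0" --pt "0 0 0 0 0 0 0"

```text
clock: 41.75
position: [0.6018, -0.2196, 0.0699]
tool_rot: [1.0, 0.003, 0.0, 0.001]
force: [-0.9, -0.6, -0.7]
grip_width: 0.0105
```

```bash
python3 p.py .6009 -.221 .042 0 0; python3 -c "
from h import *
c=cam('scene'); save(c,'s21.png',(120,130,300,270),4)"
```

```text
t41.75 pos [ 0.6018 -0.2196  0.0699] psi 0.3 F [-0.9 -0.6 -0.7] w 0.0105 err mm [ -0.9  -1.4 -27.9] rows 1
[0.001, -0.001, 0.006, -1.0, 1.5, 28.0, 0.0]
```

View pics/s21.png

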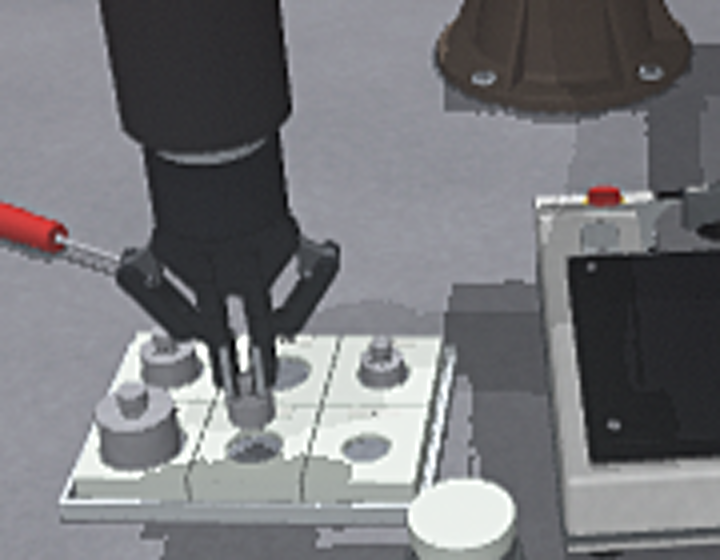

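The weight is held upright above the one-dot slot (255,446). Lower it.

>>> apply_moves --pt "0 0 0 -1 1.5 4 0" --pt "0 0 0 0 0 8 0" --pt "0 0 0 0 0 7 0" --pt "0 0 0 0 0 4 0" --pt "0 0 0 0 0 2 0" --pt "0 0 0 0 0 0 0" --pt "0 0 0 0 0 0 0" --pt "0 0 0 0 0 0 0"

```text
clock: 42.6
position: [0.6004, -0.2215, 0.0422]
tool_rot: [1.0, 0.003, 0.0, 0.001]
force: [-0.1, 1.0, -0.8]
grip_width: 0.0103
```

```bash
python3 p.py .6009 -.221 .042 0 0
```

```text
t42.60 pos [ 0.6004 -0.2215  0.0422] psi 0.3 F [-0.1  1.  -0.8] w 0.0103 err mm [ 0.5  0.5 -0.2] rows 1
[0.001, -0.0, 0.006, 0.5, -0.5, 0.0, 0.0]
```

>>> apply_moves --pt "0 0 0 0 0 1 0" --pt "0 0 0 0 0 0.5 0" --pt "0 0 0 0 0 0 0.4" --pt "0 0 0 0 0 0 0.4" --pt "0 0 0 0 0 0 0.4" --pt "0 0 0 0 0 -15 0.4" --pt "0 0 0 0 0 -35 0.4" --pt "0 0 0 0 -15 -40 0.4"

```text
clock: 43.4
position: [0.5973, -0.2069, 0.13]
tool_rot: [1.0, 0.002, -0.004, 0.0]
force: [1.0, -0.2, -0.0]
grip_width: 0.034
```

```bash
python3 p.py .6295 .2022 .18 0 0.4
```

```text
t43.40 pos [ 0.5973 -0.2069  0.13  ] psi 0.2 F [ 1.  -0.2 -0. ] w 0.0340 err mm [ 32.2 409.1  50. ] rows 10
[0.0, 0.001, 0.0, 3.5, -41.0, -5.0, 0.4]
[0.0, 0.001, 0.0, 3.5, -41.0, -5.0, 0.4]
[0.0, 0.001, 0.0, 3.5, -41.0, -5.0, 0.4]
[0.0, 0.001, 0.0, 3.5, -41.0, -5.0, 0.4]
[0.0, 0.001, 0.0, 3.5, -41.0, -5.0, 0.4]
[0.0, 0.001, 0.0, 3.5, -41.0, -5.0, 0.4]
[0.0, 0.001, 0.0, 3.5, -41.0, -5.0, 0.4]
[0.0, 0.001, 0.0, 3.5, -41.0, -5.0, 0.4]
```

Next is the remaining 200 g at (.6295,.202).

>>> apply_moves --pt "0 0 0 2 -25 -25 0.4" --pt "0 0 0 4 -42 -20 0.4" --pt "0 0 0 4 -45 0 0.4" --pt "0 0 0 4 -45 0 0.4" --pt "0 0 0 4 -45 0 0.4" --pt "0 0 0 4 -45 0 0.4" --pt "0 0 0 4 -45 0 0.4" --pt "0 0 0 4 -45 0 0.4"

```text
clock: 44.2
position: [0.6316, 0.1378, 0.197]
tool_rot: [1.0, -0.001, 0.007, -0.001]
force: [1.0, 0.4, -0.5]
grip_width: 0.0341
```

```bash
python3 p.py .6295 .2022 .17 0 0.4; python3 -c "
from m import *
swei(); rackcheck()
c=cam('scene'); save(c,'s22.png',(130,130,420,280),2.7)"
```

```text
t44.20 pos [0.6316 0.1378 0.197 ] psi -0.1 F [ 1.   0.4 -0.5] w 0.0341 err mm [ -2.1  64.4 -27. ] rows 2
[-0.001, -0.007, -0.001, -1.5, -32.0, 13.5, 0.4]
[-0.001, -0.007, -0.001, -1.0, -32.0, 13.5, 0.4]
scene a94 d25.2 [0.634  0.1348] px 328 224
scene a224 d37.1 [0.6296 0.204 ] px 356 223
500 n248 ztop 0.0688 knob [-0.002  -0.0002] n324 ztop 0.0685 knob [ 0.0009 -0.0014]
200b n140 ztop 0.0604 knob [-0.001  -0.0006] n152 ztop 0.0590 knob [ 0.0024 -0.0015]
200a
100b n88 ztop 0.0546 knob [-0.0008  0.0008] n92 ztop 0.0527 knob [ 0.0024 -0.0004]
100a n88 ztop 0.0525 knob [-0.0012  0.0001] n101 ztop 0.0528 knob [ 0.002  -0.0013]
50 n9 ztop 0.0347 knob [-0.002   0.0052]
```

View pics/s22.png

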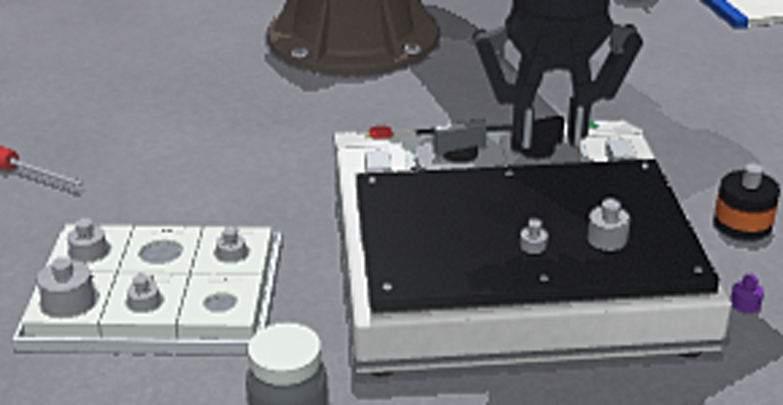

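Four weights are seated and two remain unmoved.

>>> apply_moves --pt "0 -0.007 0 -2 -30 0 0.4" --pt "0 0 0 0 -22 5 0.4" --pt "0 0 0 0 -8 12 0.4" --pt "0 0 0 0 0 18 0.4" --pt "0 0 0 0 0 8 0.4" --pt "0 0 0 0 0 0 0.4" --pt "0 0 0 0 0 0 0.4" --pt "0 0 0 0 0 0 0.4"

```text
clock: 45.2
position: [0.6299, 0.193, 0.1526]
tool_rot: [1.0, -0.003, 0.003, 0.0]
force: [0.5, -0.6, 0.9]
grip_width: 0.0341
```

```bash
python3 p.py .6295 .2028 .1185 0 0.4
```

```text
t45.20 pos [0.6299 0.193  0.1526] psi -0.3 F [ 0.5 -0.6  0.9] w 0.0341 err mm [ -0.4   9.8 -34.1] rows 1
[0.0, -0.007, -0.006, -0.5, -10.0, 34.0, 0.4]
```

>>> apply_moves --pt "0 -0.006 -0.005 -0.5 -9 0 0.4" --pt "0 0 0 0 0 9 0.4" --pt "0 0 0 0 0 10 0.4" --pt "0 0 0 0 0 8 0.4" --pt "0 0 0 0 0 4 0.4" --pt "0 0 0 0 0 0 0.4" --pt "0 0 0 0 0 0 0.4" --pt "0 0 0 0 0 0 0.4"

```text
clock: 46.0
position: [0.6299, 0.2026, 0.1197]
tool_rot: [1.0, -0.0, 0.001, -0.0]
force: [-0.9, -0.3, 0.3]
grip_width: 0.0344
```

```bash
python3 p.py .6295 .2028 .1185 0 0.4; python3 -c "
from h import *
c=cam('scene'); save(c,'s23.png',(230,140,420,280),4)"
```

```text
t46.00 pos [0.6299 0.2026 0.1197] psi -0.0 F [-0.9 -0.3  0.3] w 0.0344 err mm [-0.4  0.2 -1.2] rows 1
[-0.0, -0.001, -0.001, -0.5, -0.0, 1.0, 0.4]
```

View pics/s23.png

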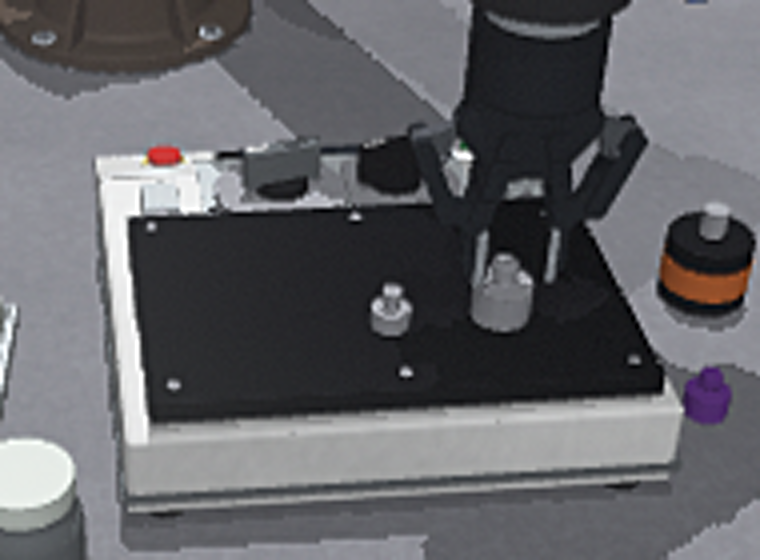

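The knob (507,268) is between the fingers (480, 552). Shift 2 mm and close.

>>> apply_moves --pt "0 0 0 -0.5 2 1 0.4" --pt "0 0 0 0 0 0 0" --pt "0 0 0 0 0 0 0" --pt "0 0 0 0 0 0 0" --pt "0 0 0 0 0 0 0" --pt "0 0 0 0 0 0 0" --pt "0 0 0 0 0 0 0" --pt "0 0 0 0 0 0 0"

```text
clock: 46.85
position: [0.6297, 0.2005, 0.1196]
tool_rot: [1.0, -0.001, 0.001, -0.001]
force: [-0.5, -1.0, -0.0]
grip_width: 0.0124
```

```bash
python3 p.py .5233 -.213 .17 0 0
```

```text
t46.85 pos [0.6297 0.2005 0.1196] psi -0.1 F [-0.5 -1.  -0. ] w 0.0124 err mm [-106.4 -413.5   50.4] rows 11
[-0.0, -0.0, -0.0, -9.5, 37.5, -4.5, 0.0]
[-0.0, -0.0, -0.0, -9.5, 37.5, -4.5, 0.0]
[-0.0, -0.0, -0.0, -9.5, 37.5, -4.5, 0.0]
[-0.0, -0.0, -0.0, -9.5, 37.5, -4.5, 0.0]
[-0.0, -0.0, -0.0, -9.5, 37.5, -4.5, 0.0]
[-0.0, -0.0, -0.0, -9.5, 37.5, -4.5, 0.0]
[-0.0, -0.0, -0.0, -9.5, 37.5, -4.5, 0.0]
[-0.0, -0.0, -0.0, -9.5, 37.5, -4.5, 0.0]
```

>>> apply_moves --pt "0 0 0 0 0 -15 0" --pt "0 0 0 -3 10 -25 0" --pt "0 0 0 -9 30 -15 0" --pt "0 0 0 -11 40 0 0" --pt "0 0 0 -11 43 0 0" --pt "0 0 0 -11 43 0 0" --pt "0 0 0 -11 43 0 0" --pt "0 0 0 -11 43 0 0"

```text
clock: 47.65
position: [0.5599, -0.0544, 0.1736]
tool_rot: [1.0, 0.003, -0.0, -0.0]
force: [1.3, -0.9, -2.5]
grip_width: 0.0127
```

```bash
python3 p.py .5233 -.213 .16 0 0
```

```text
t47.65 pos [ 0.5599 -0.0544  0.1736] psi 0.4 F [ 1.3 -0.9 -2.5] w 0.0127 err mm [ -36.6 -158.6  -13.6] rows 4
[-0.0, 0.0, 0.002, -9.5, 39.5, 3.5, 0.0]
[-0.0, 0.0, 0.002, -9.5, 39.5, 3.5, 0.0]
[-0.0, 0.0, 0.002, -9.5, 39.5, 3.5, 0.0]
[-0.0, 0.0, 0.002, -9.0, 39.5, 3.5, 0.0]
```

>>> apply_moves --pt "0 0 0 -9 42 0 0" --pt "0 0 0 -9 42 0 0" --pt "0 0 0 -9 38 0 0" --pt "0 0 0 -5 18 0 0" --pt "0 0 0 -1 7 10 0" --pt "0 0 0 0 0 25 0" --pt "0 0 0 0 0 25 0" --pt "0 0 0 0 0 10 0"

```text
clock: 48.45
position: [0.523, -0.2115, 0.1013]
tool_rot: [1.0, -0.0, 0.001, -0.001]
force: [0.4, -0.0, -2.4]
grip_width: 0.0123
```

```bash
python3 p.py .5233 -.213 .07 0 0
```

```text
t48.45 pos [ 0.523  -0.2115  0.1013] psi -0.0 F [ 0.4 -0.  -2.4] w 0.0123 err mm [  0.3  -1.5 -31.3] rows 1
[-0.001, -0.001, -0.0, 0.0, 1.5, 31.5, 0.0]
```

>>> apply_moves --pt "0 0 0 0 1.5 5 0" --pt "0 0 0 0 0 12 0" --pt "0 0 0 0 0 8 0" --pt "0 0 0 0 0 0 0" --pt "0 0 0 0 0 0 0" --pt "0 0 0 0 0 0 0" --pt "0 0 0 0 0 0 0" --pt "0 0 0 0 0 0 0"

```text
clock: 49.25
position: [0.5247, -0.2116, 0.0753]
tool_rot: [1.0, 0.001, 0.001, -0.0]
force: [-0.1, 0.1, -1.5]
grip_width: 0.0126
```

```bash
python3 p.py .5233 -.213 .048 0 0; python3 -c "
from h import *
c=cam('scene'); save(c,'s24.png',(120,130,300,270),4)"
```

```text
t49.25 pos [ 0.5247 -0.2116  0.0753] psi 0.2 F [-0.1  0.1 -1.5] w 0.0126 err mm [ -1.4  -1.4 -27.3] rows 1
[-0.001, -0.002, 0.003, -1.5, 1.5, 27.5, 0.0]
```

View pics/s24.png

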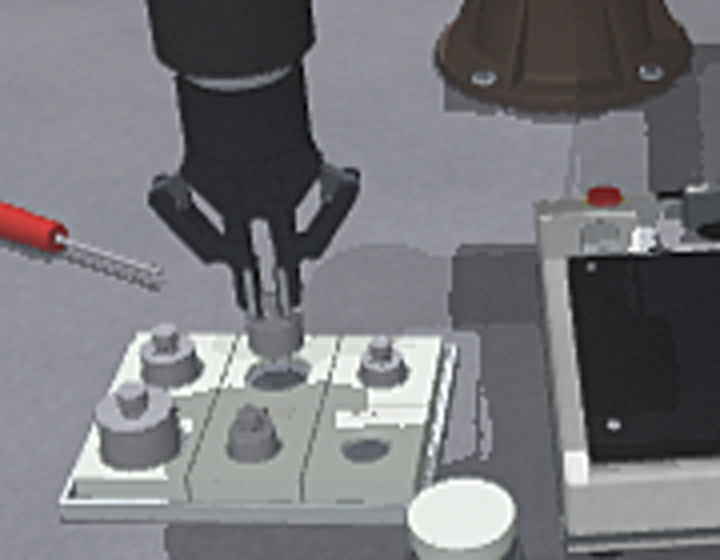

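The second 200 g weight hangs upright above its two-dot slot (278,375). Lower.

>>> apply_moves --pt "0 0 0 -1.5 1.5 4 0" --pt "0 0 0 0 0 8 0" --pt "0 0 0 0 0 7 0" --pt "0 0 0 0 0 4 0" --pt "0 0 0 0 0 2 0" --pt "0 0 0 0 0 0 0" --pt "0 0 0 0 0 0 0" --pt "0 0 0 0 0 0 0"

```text
clock: 50.1
position: [0.523, -0.2134, 0.0478]
tool_rot: [1.0, 0.001, 0.001, -0.0]
force: [-0.1, -0.0, -1.5]
grip_width: 0.0128
```

```bash
python3 p.py .5233 -.213 .048 0 0
```

```text
t50.10 pos [ 0.523  -0.2134  0.0478] psi 0.1 F [-0.1 -0.  -1.5] w 0.0128 err mm [0.3 0.4 0.2] rows 1
[-0.001, -0.002, 0.003, 0.5, -0.5, -0.0, 0.0]
```

>>> apply_moves --pt "0 0 0 0 0 1 0" --pt "0 0 0 0 0 0.5 0" --pt "0 0 0 0 0 0 0.35" --pt "0 0 0 0 0 0 0.35" --pt "0 0 0 0 0 0 0.35" --pt "0 0 0 0 0 -15 0.35" --pt "0 0 0 0 0 -35 0.35" --pt "0 0 0 0 -15 -40 0.35"

```text
clock: 50.9
position: [0.5203, -0.1989, 0.1348]
tool_rot: [1.0, 0.001, -0.003, -0.001]
force: [0.4, 0.4, 0.3]
grip_width: 0.0298
```

```bash
python3 p.py .634 .133 .16 0 0.35
```

```text
t50.90 pos [ 0.5203 -0.1989  0.1348] psi 0.1 F [0.4 0.4 0.3] w 0.0298 err mm [113.7 331.9  25.2] rows 9
[-0.0, 0.001, 0.0, 12.5, -37.0, -3.0, 0.35]
[-0.0, 0.001, 0.0, 12.5, -37.0, -3.0, 0.35]
[-0.0, 0.001, 0.0, 12.5, -37.0, -3.0, 0.35]
[-0.0, 0.001, 0.0, 12.5, -37.0, -3.0, 0.35]
[-0.0, 0.001, 0.0, 12.5, -37.0, -3.0, 0.35]
[-0.0, 0.001, 0.0, 12.5, -37.0, -3.0, 0.35]
[-0.0, 0.001, 0.0, 12.5, -37.0, -3.0, 0.35]
[-0.0, 0.001, 0.0, 12.5, -37.0, -3.0, 0.35]
```

>>> apply_moves --pt "0 0 0 8 -25 -20 0.35" --pt "0 0 0 13 -38 -10 0.35" --pt "0 0 0 14 -42 0 0.35" --pt "0 0 0 14 -42 0 0.35" --pt "0 0 0 14 -42 0 0.35" --pt "0 0 0 14 -42 0 0.35" --pt "0 0 0 14 -42 0 0.35" --pt "0 0 0 8 -25 0 0.35"

```text
clock: 51.7
position: [0.626, 0.1085, 0.1758]
tool_rot: [1.0, -0.002, 0.005, -0.001]
force: [-0.1, -0.7, 0.4]
grip_width: 0.0301
```

```bash
python3 p.py .634 .133 .14 0 0.35; python3 -c "
from m import *
swei(); rackcheck()
c=cam('scene'); save(c,'s25.png',(130,130,420,280),2.7)"
```

```text
t51.70 pos [0.626  0.1085 0.1758] psi -0.2 F [-0.1 -0.7  0.4] w 0.0301 err mm [  8.   24.5 -35.8] rows 2
[-0.001, -0.005, -0.002, 4.0, -12.0, 18.0, 0.35]
[-0.001, -0.005, -0.002, 4.0, -12.0, 18.0, 0.35]
scene a94 d25.2 [0.634  0.1348] px 328 224
500 n246 ztop 0.0687 knob [-0.0033  0.0001] n323 ztop 0.0678 knob [ 0.0007 -0.0015]
200b n135 ztop 0.0604 knob [-0.0005 -0.0006] n153 ztop 0.0597 knob [ 0.0028 -0.0017]
200a n136 ztop 0.0607 knob [-0.0005  0.0043] n151 ztop 0.0597 knob [0.0046 0.002 ]
100b n89 ztop 0.0545 knob [-0.0011  0.0003] n93 ztop 0.0524 knob [0.0017 0.0003]
100a n86 ztop 0.0549 knob [-0.001  -0.0006] n104 ztop 0.0532 knob [ 0.0025 -0.0007]
50
```

View pics/s25.png

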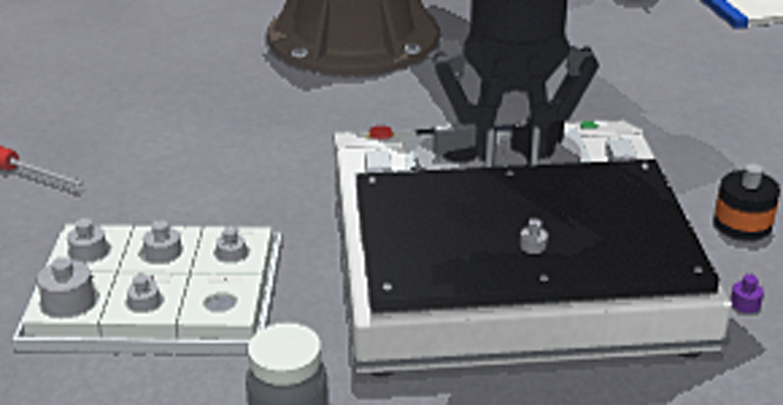

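200a's knob reads about 4 mm off in y, so I'll check it enlarged.

```bash
python3 -c "
from m import *
c=cam('scene'); save(c,'s26.png',(150,200,235,260),9)
c=cam('top'); save(c,'t26.png',(315,170,415,250),7)"
```

```text
(no output)
```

View pics/s26.png

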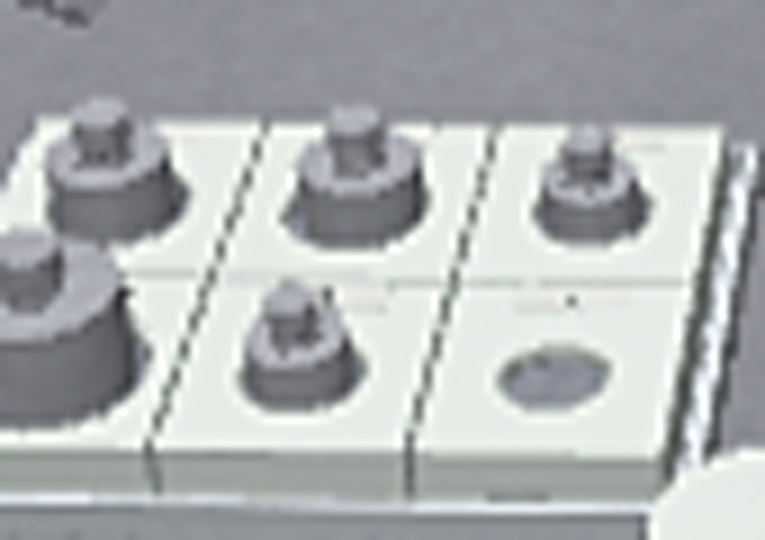

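View pics/t26.png

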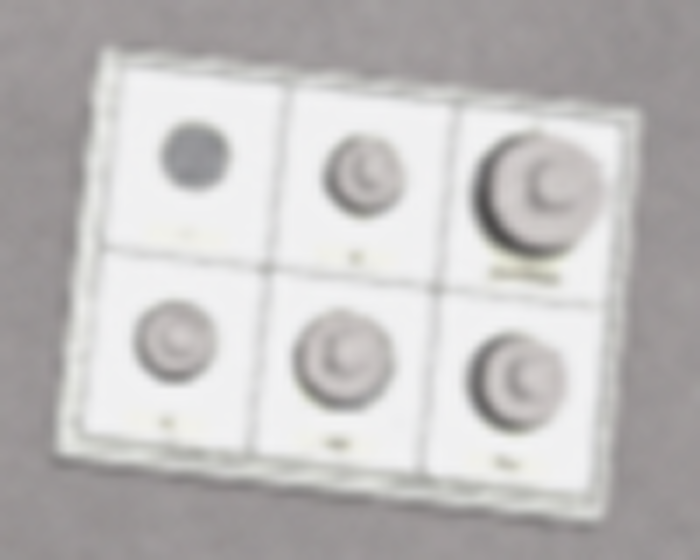

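```bash
cat >> m.py <<'E'
def tilt(N=8):
    S={'500':(.594,-.2908,33),'200b':(.516,-.2828,24),'200a':(.524,-.211,24),'100b':(.5301,-.1435,18.5),'100a':(.6009,-.221,18.5),'50':(.6079,-.151,13)}
    P=np.concatenate([cloud(cam('top')).reshape(-1,3) for _ in range(N)])
    for n,(x,y,h) in S.items():
        z=.0215+h/1000; q=P[(np.hypot(P[:,0]-x,P[:,1]-y)<.028)&(abs(P[:,2]-z)<.0055)]
        if len(q)>10:
            A=np.c_[q[:,0]-x,q[:,1]-y,np.ones(len(q))]; s=np.linalg.lstsq(A,q[:,2],rcond=None)[0]
            print(n,len(q),'slope',s[:2].round(3),'z %.4f exp %.4f'%(s[2],z-.001))
E
python3 -c "
from m import *
tilt(4)"
```

```text
500 654 slope [-0.014 -0.008] z 0.0530 exp 0.0535
200b 339 slope [-0.01   0.026] z 0.0443 exp 0.0445
200a 355 slope [ 0.004 -0.005] z 0.0442 exp 0.0445
100b 215 slope [ 0.021 -0.015] z 0.0389 exp 0.0390
100a 215 slope [-0.023  0.032] z 0.0387 exp 0.0390
50 95 slope [-0.011  0.002] z 0.0305 exp 0.0335
```

All five are flat and at the right height; 200a has only slid within its 3 mm clearance. Now the 50 g weight.

>>> apply_moves --pt "0 -0.005 0 6 -15 0 0.35" --pt "0 0 0 1 -6 5 0.35" --pt "0 0 0 0 0 12 0.35" --pt "0 0 0 0 0 18 0.35" --pt "0 0 0 0 0 8 0.35" --pt "0 0 0 0 0 0 0.35" --pt "0 0 0 0 0 0 0.35" --pt "0 0 0 0 0 0 0.35"

```text
clock: 53.0
position: [0.6324, 0.1253, 0.1298]
tool_rot: [1.0, -0.004, 0.002, -0.001]
force: [0.5, 0.8, 0.1]
grip_width: 0.0293
```

```bash
python3 p.py .634 .133 .107 0 0.35
```

```text
t53.00 pos [0.6324 0.1253 0.1298] psi -0.5 F [0.5 0.8 0.1] w 0.0293 err mm [  1.6   7.7 -22.8] rows 1
[-0.002, -0.004, -0.008, 1.5, -7.5, 23.0, 0.35]
```

>>> apply_moves --pt "0 -0.004 -0.008 1.5 -6.5 0 0.35" --pt "0 0 0 0 0 6 0.35" --pt "0 0 0 0 0 7 0.35" --pt "0 0 0 0 0 6 0.35" --pt "0 0 0 0 0 2 0.35" --pt "0 0 0 0 0 0 0.35" --pt "0 0 0 0 0 0 0.35" --pt "0 0 0 0 0 0 0.35"

```text
clock: 53.8
position: [0.6348, 0.1327, 0.1083]
tool_rot: [1.0, 0.0, 0.001, -0.001]
force: [1.0, -0.2, 0.9]
grip_width: 0.0297
```

```bash
python3 p.py .634 .133 .107 0 0.35; python3 -c "
from h import *
c=cam('scene'); save(c,'s27.png',(270,150,400,250),6)"
```

```text
t53.80 pos [0.6348 0.1327 0.1083] psi 0.0 F [ 1.  -0.2  0.9] w 0.0297 err mm [-0.8  0.3 -1.3] rows 1
[-0.003, -0.001, 0.001, -1.0, -0.5, 1.5, 0.35]
```

View pics/s27.png

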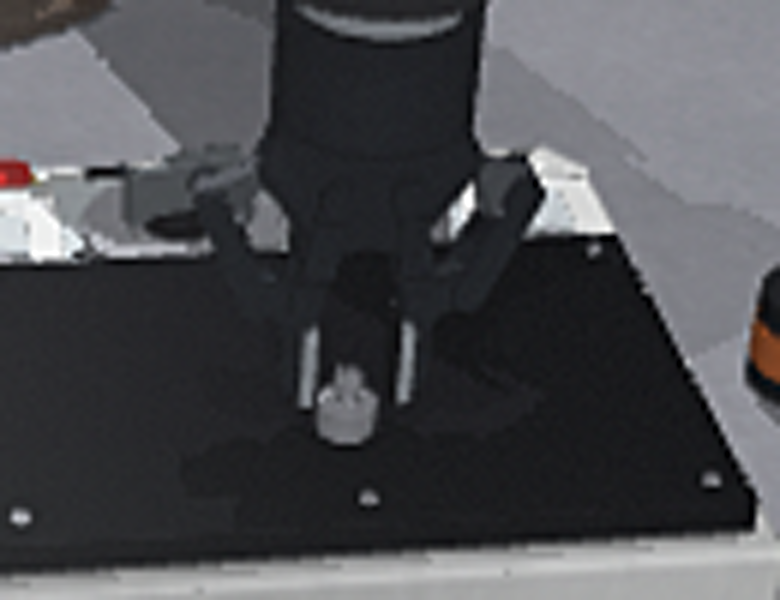

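The 50 g knob (350,380) is between the fingers (308, 405). Shift 1.5 mm and close.

>>> apply_moves --pt "0 0 0 -0.5 1.5 1 0.35" --pt "0 0 0 0 0 0 0" --pt "0 0 0 0 0 0 0" --pt "0 0 0 0 0 0 0" --pt "0 0 0 0 0 0 0" --pt "0 0 0 0 0 0 0" --pt "0 0 0 0 0 0 0" --pt "0 0 0 0 0 0 0"

```text
clock: 54.65
position: [0.6345, 0.1311, 0.1079]
tool_rot: [1.0, 0.0, 0.001, -0.002]
force: [0.8, -0.2, -0.2]
grip_width: 0.0083
```

```bash
python3 p.py .6079 -.151 .16 0 0
```

```text
t54.65 pos [0.6345 0.1311 0.1079] psi 0.0 F [ 0.8 -0.2 -0.2] w 0.0083 err mm [ -26.6 -282.1   52.1] rows 7
[-0.0, -0.0, 0.0, -4.0, 40.5, -7.5, 0.0]
[-0.0, -0.0, 0.0, -4.0, 40.5, -7.5, 0.0]
[-0.0, -0.0, 0.0, -4.0, 40.5, -7.5, 0.0]
[-0.0, -0.0, 0.0, -4.0, 40.5, -7.5, 0.0]
[-0.0, -0.0, 0.0, -4.0, 40.5, -7.5, 0.0]
[-0.0, -0.0, 0.0, -4.0, 40.5, -7.5, 0.0]
[-0.0, -0.0, 0.0, -4.0, 40.5, -7.5, 0.0]
```

>>> apply_moves --pt "0 0 0 0 0 -15 0" --pt "0 0 0 0 10 -25 0" --pt "0 0 0 -3 30 -12 0" --pt "0 0 0 -4 40 0 0" --pt "0 0 0 -4 43 0 0" --pt "0 0 0 -4 43 0 0" --pt "0 0 0 -4 43 0 0" --pt "0 0 0 -4 38 0 0"

```text
clock: 55.45
position: [0.6121, -0.1191, 0.1611]
tool_rot: [1.0, 0.005, 0.002, -0.001]
force: [1.6, 1.3, -1.3]
grip_width: 0.0087
```

```bash
python3 p.py .6083 -.151 .15 0 0
```

```text
t55.45 pos [ 0.6121 -0.1191  0.1611] psi 0.5 F [ 1.6  1.3 -1.3] w 0.0087 err mm [ -3.8 -31.9 -11.1] rows 1
[-0.003, -0.003, 0.01, -4.0, 32.0, 11.0, 0.0]
```

>>> apply_moves --pt "0 0 0.005 -3 20 0 0" --pt "0 0 0 0 8 5 0" --pt "0 0 0 0 0 15 0" --pt "0 0 0 0 0 30 0" --pt "0 0 0 0 0 25 0" --pt "0 0 0 0 0 10 0" --pt "0 0 0 0 0 0 0" --pt "0 0 0 0 0 0 0"

```text
clock: 56.25
position: [0.6096, -0.1518, 0.0737]
tool_rot: [1.0, -0.0, 0.002, -0.001]
force: [-0.7, -0.5, -1.3]
grip_width: 0.0082
```

```bash
python3 p.py .6083 -.151 .06 0 0
```

```text
t56.25 pos [ 0.6096 -0.1518  0.0737] psi -0.0 F [-0.7 -0.5 -1.3] w 0.0082 err mm [ -1.3   0.8 -13.7] rows 1
[-0.002, -0.005, -0.0, -1.5, -1.0, 13.5, 0.0]
```

>>> apply_moves --pt "0 -0.004 0 -1 -0.5 4 0" --pt "0 0 0 0 0 5 0" --pt "0 0 0 0 0 2 0" --pt "0 0 0 0 0 0 0" --pt "0 0 0 0 0 0 0" --pt "0 0 0 0 0 0 0" --pt "0 0 0 0 0 0 0" --pt "0 0 0 0 0 0 0"

```text
clock: 57.05
position: [0.6113, -0.1508, 0.066]
tool_rot: [1.0, 0.0, 0.004, -0.001]
force: [0.9, 0.2, -1.4]
grip_width: 0.0086
```

```bash
python3 p.py .6083 -.151 .0364 0 0; python3 -c "
from h import *
c=cam('scene'); save(c,'s28.png',(120,130,300,270),4)"
```

```text
t57.05 pos [ 0.6113 -0.1508  0.066 ] psi 0.1 F [ 0.9  0.2 -1.4] w 0.0086 err mm [ -3.   -0.2 -29.6] rows 1
[-0.002, -0.007, 0.001, -3.0, 0.5, 29.5, 0.0]
```

View pics/s28.png

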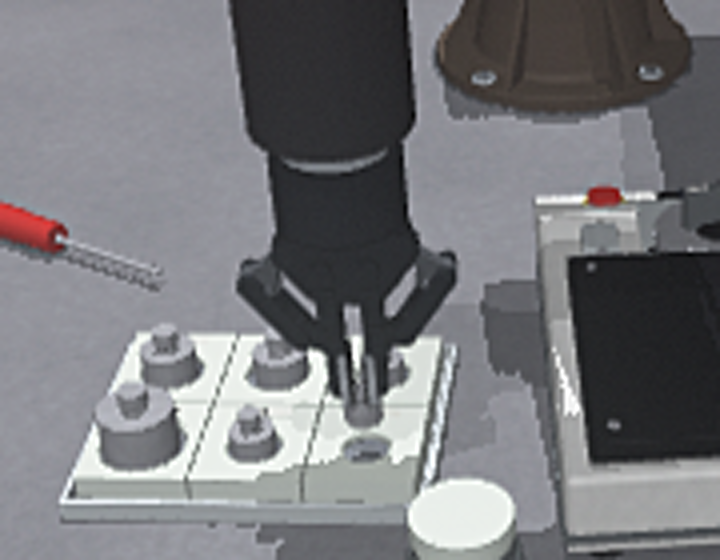

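The 50 g weight is held upright above the last slot (366,449). Lower.

>>> apply_moves --pt "0 -0.006 0 -2.5 0 5 0" --pt "0 0 0 0 0 8 0" --pt "0 0 0 0 0 7 0" --pt "0 0 0 0 0 5 0" --pt "0 0 0 0 0 2 0" --pt "0 0 0 0 0 0 0" --pt "0 0 0 0 0 0 0" --pt "0 0 0 0 0 0 0"

```text
clock: 57.9
position: [0.6083, -0.1508, 0.036]
tool_rot: [1.0, 0.001, -0.0, -0.001]
force: [0.3, -0.1, -0.5]
grip_width: 0.0082
```

```bash
python3 p.py .6083 -.151 .0364 0 0
```

```text
t57.90 pos [ 0.6083 -0.1508  0.036 ] psi 0.1 F [ 0.3 -0.1 -0.5] w 0.0082 err mm [-0.  -0.2  0.4] rows 1
[-0.002, 0.0, 0.001, -0.0, 0.0, -0.5, 0.0]
```

>>> apply_moves --pt "0 0 0 0 0 1 0" --pt "0 0 0 0 0 0 0" --pt "0 0 0 0 0 0 0.35" --pt "0 0 0 0 0 0 0.35" --pt "0 0 0 0 0 0 0.35" --pt "0 0 0 0 0 -15 0.35" --pt "0 0 0 0 0 -35 0.35" --pt "0 0 0 0 0 -45 0.35"

```text
clock: 58.7
position: [0.6044, -0.1509, 0.1263]
tool_rot: [1.0, -0.0, -0.006, -0.001]
force: [0.5, -0.6, -0.2]
grip_width: 0.0298
```

>>> apply_moves --pt "0 0 0 0 -20 -40 0.35" --pt "0 0 0 0 -40 -30 0.35" --pt "0 0 0 0 -45 0 0.35" --pt "0 0 0 0 -45 0 0.35" --pt "0 0 0 0 -45 0 0.35" --pt "0 0 0 0 -45 0 0.35" --pt "0 0 0 0 -30 0 0.35" --pt "0 0 0 0 0 0 0.35"

```text
clock: 59.5
position: [0.6088, 0.1278, 0.209]
tool_rot: [1.0, -0.002, 0.001, -0.002]
force: [0.1, 0.1, 0.2]
grip_width: 0.0297
```

```bash
python3 -c "
from m import *
print(get_state()['position'],get_state()['force'])
rackcheck(); tilt(4)
c=cam('scene'); save(c,'s29.png',(130,130,430,310),2.6)
c=cam('top'); save(c,'t29.png',(315,170,415,250),7)"
```

```text
[0.60875191 0.12780538 0.2090081 ] [0.05906358 0.11767979 0.1695085 ]
500 n243 ztop 0.0697 knob [-0.0022  0.0015] n317 ztop 0.0681 knob [ 0.0006 -0.0014]
200b n135 ztop 0.0608 knob [-0.0023 -0.0003] n153 ztop 0.0591 knob [ 0.0022 -0.0023]
200a n135 ztop 0.0606 knob [0.0006 0.0039] n156 ztop 0.0590 knob [0.0036 0.0016]
100b n91 ztop 0.0536 knob [-0.0014  0.0009] n92 ztop 0.0525 knob [ 0.0016 -0.0001]
100a n84 ztop 0.0539 knob [-0.0013  0.0002] n106 ztop 0.0526 knob [ 0.0017 -0.0008]
50 n42 ztop 0.0467 knob [-0.0006  0.0016] n58 ztop 0.0471 knob [0.0024 0.0004]
500 667 slope [0.003 0.004] z 0.0532 exp 0.0535
200b 343 slope [-0.009  0.014] z 0.0442 exp 0.0445
200a 337 slope [-0.023 -0.001] z 0.0440 exp 0.0445
100b 214 slope [-0.012  0.025] z 0.0386 exp 0.0390
100a 203 slope [-0.033  0.024] z 0.0390 exp 0.0390
50 232 slope [-0.037  0.008] z 0.0325 exp 0.0335
```

View pics/s29.png

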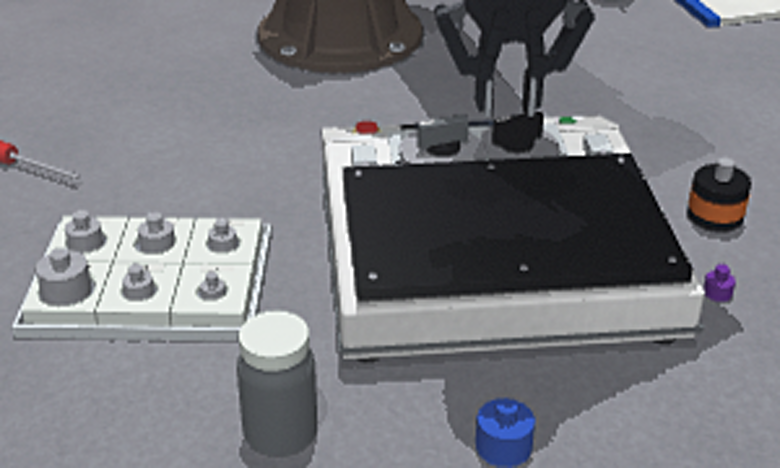

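View pics/t29.png

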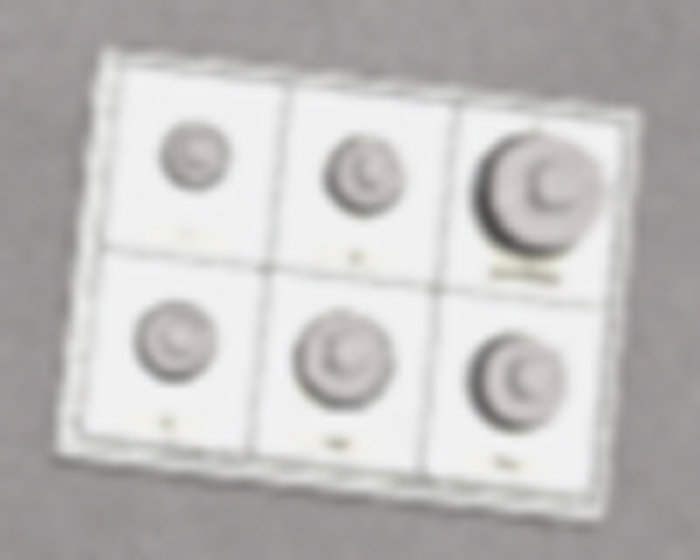

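All six weights are seated. I'll move the arm aside to verify the switch angles.

>>> apply_moves --pt "0 0 0 -10 -40 0 0.35" --pt "0 0 0 -15 -45 0 0.35" --pt "0 0 0 -20 -45 0 0.35" --pt "0 0 0 -20 -45 0 0.35" --pt "0 0 0 -25 -42 0 0.35" --pt "0 0 0 -25 -42 0 0.35" --pt "0 0 0 -25 -42 0 0.35" --pt "0 0 0 0 0 0 0.35"

```text
clock: 60.7
position: [0.4721, 0.4298, 0.2105]
tool_rot: [1.0, -0.012, 0.002, -0.003]
force: [0.9, 0.5, 0.1]
grip_width: 0.0297
```

Run:
```python
from m import *
print(get_state()['position'])
c=cam('top'); save(c,'t30.png',(150,100,420,300),2.9)
P=np.concatenate([cloud(cam('top')) for _ in range(1)]).reshape(-1,3)
for n,x,y in(('iso',.4448,.1706),('lock',.4462,.0906)):
    q=P[(np.hypot(P[:,0]-x,P[:,1]-y)<.036)&(P[:,2]>.098)&(P[:,2]<.125)][:,:2]
    d=q-q.mean(0); w,v=np.linalg.eigh(d.T@d); a=v[:,1]; print(n,len(q),q.mean(0).round(4),'angle deg',np.degrees(np.arctan2(a[1],a[0])))
```

```text
[0.47212768 0.4298081  0.21046832]
iso 100 [0.4453 0.1688] angle deg 105.28175226571335
lock 94 [0.4467 0.0889] angle deg 105.73828578276743
```

View pics/t30.png

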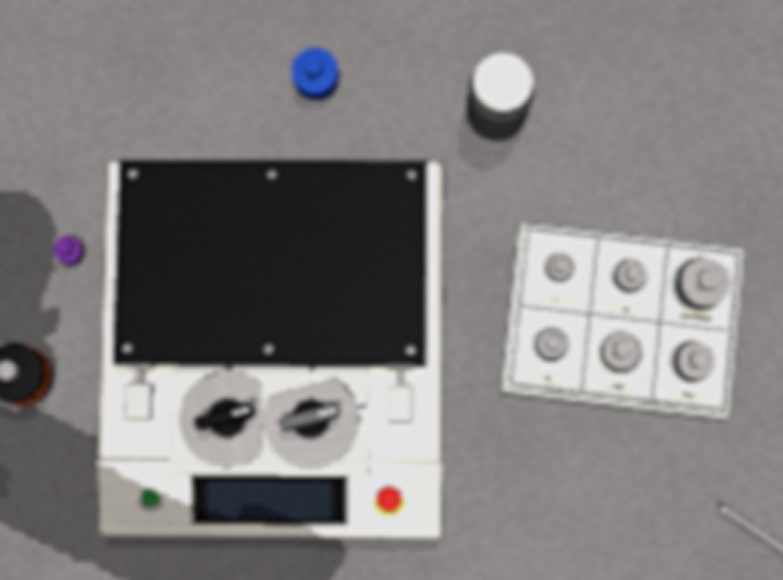

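Both bars stand at about -75° in the world frame, which is at their stops. The platen is empty, all six weights are in their slots, and the jar, load cell and decoys are undisturbed. Handing in.

```bash
python3 -c "
from station import *
print(hand_in(), get_state()['clock'])"
```

```text
the job is handed in; nothing more can be done
the job is handed in; nothing more can be done
```

I turned the isolator to off and then the lock to locked. After that I moved all six weights (500, 2×200, 2×100 and 50 g) by their knobs into slots of their own size, and handed in at about 61 s of the 210 s allowed. The hand-in reports no verdict.

**Switches:** in the last top view both bars stand at about 75° from their start position, within a degree or so of measurement. When I turned them, both also pushed back with over 1 N m at the end stop.

**Weights:** depth readings put all six within about 1 mm of the expected height. The measured slopes were at most about 0.04 rad, with noise of about 0.03. The platen is empty.

**Bystanders:** the jar and load cell looked undisturbed in the last view, as did the purple and blue look-alikes. I saw no sign that the screwdriver had moved, but its tip was all that showed in that last crop. I judged these by eye, without measuring.

**Readings that disagreed:**
- **One 200 g weight:** the one in the middle slot of the near row sits off centre, with its knob about 4 mm from my slot estimate. That is more than the 3 mm of clearance around it, but within the 6 mm limit, and it reads flat and fully home.
- **Slot positions:** the two cameras differed by about 3 mm on the slots. I used the top camera's values, lowered by about 1 mm in y to match where the handles were actually gripped.

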